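# Load the bench lift with tile cartons, let it down on the ratchet and lock it

### The job

Stack all the cartons of test tiles in one neat pile on the raised lift's sloping tray, flat and lengthwise up the slope, each one pushed back against the backstop. Then lift the pawl clear of the ratchet wheel and hold it up until the loaded lift has come all the way down, drop the pawl back between the teeth, and last turn the lock collar on the mast clockwise fully home to its locked mark. Leave the jar, the pot and the clay block alone.

Things in the scene. Friction and masses are not known exactly. Their poses are not given: they have to be found in the camera images.
- lift_frame: grey base plate of a bench lift, 250 (x) x 370 (y) x 12 mm, fixed; origin on the bench, plate from y -160 to +210 mm. x points away from the robot (within 0.2 rad), y left, z up. On it: square steel mast 34 x 44 mm at x +55, y 0, 200 mm high, lock collar on its head; sloping tray at y +140; ratchet wheel with pawl at y -140; gear housing at y -35, 133 mm high
- tray (a point): the lift's aluminium platform, plate 150 (x) x 120 (y) mm, tilted 0.28 rad, low edge towards the robot with a backstop 144 mm tall square to the plate; no side walls. Origin: foot of the backstop, mid width, on the plate's face; x up the slope away from the backstop, y along it, z square to the plate. A carton against the backstop has its origin at x 60 mm. Raised, the origin is 108 mm up
- carriage (a joint): descent of the lift, m: 0 raised (it hangs on the pawl at about 0.001), 0.0827 down on its stop. Geared to the drum, 20 mm per rad. With the pawl clear, the weight of lift and load turns the drum back against a brake, 5 to 20 mm/s; it halts where the pawl drops into the teeth. It cannot be pushed down past an engaged pawl
- drum (a joint): angle of the ratchet wheel (104 mm across, 12 teeth, shaft along the lift frame's y at x 0, 100 mm up) with its red brake drum, rad: 0 raised, about 4.13 with the lift down
- pawl (a joint): angle of the steel pawl, rad: about 0 (within 0.04) with its nose down between two teeth, grows as lifted, clear of the teeth from 0.12, end stop 0.8. Falls back by its weight when let go. Lifting takes 2 to 8 N at the tab. It pivots about the lift frame's y on point pawl_pivot; its arm lies over the top of the wheel, reaching towards the robot
- pawl_pivot (a point): pawl's pivot pin, at x +83, y -140, height 162 mm in the lift frame
- pawl_tab (a point): grip point on the upright finger tab at the pawl's free end (robot side): flat steel, 12 mm thick (along the lift frame's y) x 22 mm (x) x 42 mm tall; the point is 13 mm below its top. With the pawl down it is 133 mm from the pivot towards the robot and 42 mm above it. Pinch it across y from above and raise it about the pivot
- collar (a joint): angle of the captive lock collar on the mast's head, rad: starts 0 to 0.4 (unlocked, pin to the right, over the drum side), grows clockwise seen from above; 1.31 is locked, against its stop, pin pointing to the robot side over the white mark on the mast. Stiff: stays where it is left
- collar_pin (a point): grip point on the lock collar's upright round pin, 14 mm thick, 36 mm tall, 58 mm from the collar's axis; the point is 14 mm below the pin's top, 232 mm above the bench
- collar_axis (a point): point on the collar's vertical axis (mast's centre line), at the height of collar_pin
- carton0: sealed cardboard carton of test tiles, paper tape along its top, 120 (its x) x 64 (its y) x 36 mm high, about 0.4 kg; all alike, 3 or 4 are present (None from the start: absent). Origin: centre of its underside
- carton1: sealed cardboard carton of test tiles, paper tape along its top, 120 (its x) x 64 (its y) x 36 mm high, about 0.4 kg; all alike, 3 or 4 are present (None from the start: absent). Origin: centre of its underside
- carton2: sealed cardboard carton of test tiles, paper tape along its top, 120 (its x) x 64 (its y) x 36 mm high, about 0.4 kg; all alike, 3 or 4 are present (None from the start: absent). Origin: centre of its underside
- carton3: sealed cardboard carton of test tiles, paper tape along its top, 120 (its x) x 64 (its y) x 36 mm high, about 0.4 kg; all alike, 3 or 4 are present (None from the start: absent). Origin: centre of its underside
- glaze_jar: bystander: white glaze jar, 72 mm across, 100 mm tall; origin under its centre
- slip_pot: bystander: open terracotta pot, 90 mm across the rim, 75 mm tall; origin under its centre
- wedge_block: bystander: fired-clay block 80 x 60 x 45 mm; origin under its centre
Things that resemble listed ones, but are neither listed nor needed, are in the scene too. Leave any green look-alike of the carton3 alone. Leave any green look-alike of the carton0 alone.

How it is judged:
By the outcome, as a careful person would: the job done as asked, in the order asked, and still so for the second after the job is handed in, with the robot touching nothing.
Of carton0, carton1, carton2, carton3 only 3 to 4 are there at a start; the rules pass over those that are not, and their reading is None.
At some moment in a run one of carton0, carton1, carton2, carton3 may be knocked a few centimetres aside while the robot is not near it.
Once in a run the grip may slacken for a moment while it holds something.
It also fails if it takes over 210 s, if anything falls off the work surface, if the arm or the gripper's body presses on something with over 40 N, if the wrist force passes 120 N, or if a joint passes its speed limit or range.

### The arm

A 6-joint arm with a two-finger parallel gripper is mounted at the origin on the work surface. World frame = base frame: x ahead of the robot, y to its left, z up, the work surface at z = 0. Lengths are in m, angles in rad, forces in N, time in s.
With the tool pointing down it reaches from about 0.35 to 0.775 m from the base axis. Payload 5.5 kg.
Tool frame: the origin (TCP) lies at the very end of the fingers, on their centre line; the grasp point (between the pads) lies 19 mm behind it; z points along the fingers, y is the direction in which the jaws open and shut (so a half turn about z gives the same grasp; the last joint's range is limited). The gripper opens to 85 mm and grips with 20 to 120 N. Pads are 22 mm wide; open, the fingers measure 114 mm over their backs; the gripper's body (76 mm by 85 mm) begins 54 mm behind the grasp point. The pads swing forward as they close: fully open they stand 13 mm farther back than shut.
Start: joints at [-1.245, 0.313, 0.046, 1.304, 0, 1.431], TCP at [0.258, -0.514, 0.231] pointing down, gripper open.
Joint ranges: [-2.76, 2.76], [-0.86, 1.69], [-1.03, 1.26], [-2.2, 2.34], [-1.47, 1.5], [-3.14, 3.14]. Speed limits (rad/s): [2.57, 2.57, 3.14, 3.14, 3.14, 3.14].

### API

Orientations are given as a unit quaternion [w, x, y, z].
In Python, from workcell import env gives the robot as it stands. The module is installed in compiled form; this text tells all that it offers.
- The arm moves only by the tool play_rows, never from a script. Its argument "motion" is a list of rows, each an object of numbers: "dx", "dy", "dz": the shift along the world's x, y, z in mm; "twist": the turn about the world's z in degrees; "gripper": the closure in counts, from 0 (fully open) to 255 (shut). A call has 1 to 20 rows; each row is the pose to reach, as a shift and turn from the pose commanded when the call began; what a row does not reach only later rows make up. A row lasts 1/8 s, in which the tool goes at most 62.5 mm and 10.7 degrees, less where a joint would pass 70% of its speed; a pose out of reach is approached as far as the arm can. A call with a gripper value outside its range is refused whole. The fingers move at their own pace and stop on an object; "force" is the grip in N (left out, the last holds). Time passes only in rows, so rows that repeat a pose let the fingers close. It gives the time, the measured TCP pose, the force and the opening at its end, in the units of the state.
- env.get_state(): the state, without advancing time (a new reading comes with each control period).
- env.read_camera(name): name is "scene" or "top" or "wrist"; returns a dict with "color" (480x640x3 uint8, red, green, blue), "fx", "fy", "cx", "cy" (pixels), "R" (3x3) and "t" (3): a world point X has camera coordinates R X + t. Camera axes: x right, y down, z forward; pixel columns grow to the right and rows downward; lengths in m; the calibration is good to about 2 mm. A picture is of the moment at which its call begins. There is no depth.
- env.hand_in(): hands the job in, once; it reports no verdict.
The state is a dict: "clock": time; "joint_pos": joint angles; "qvel": joint speeds; "tau": joint torques, N m; "tcp_pos": TCP position; "orientation": TCP orientation; "wrist_force": force on the tool from outside, world axes, zero at the start; "ft_torque": the same for the moment, N m; "finger_gap": finger opening in m.
Only numpy, scipy, OpenCV 4.12 (cv2) and the standard library are available. Lean on these libraries where they do the work, as an engineer would, in place of code of your own. Each camera call takes 0.05 s, during which the arm holds its last target. There are 200 camera calls.

## Working session

There is one attempt and no reset: what is moved stays moved. The work goes in short steps, Python scripts to look and compute and a tool call to move; the robot and the scene stay as the last step left them, time stands still between calls to the robot, and variables do not carry over. Pictures are saved under pics/ and viewed, about 12 in all and at most 16, crops included, and the job is handed in when it is done.

Besides the shell and the picture viewer there is one more tool, called after "Call:" as name([rows], argument=value, ...), one row to a line, values as JSON. play_rows: Moves the arm, as the interface text tells. Its arguments: {"type":"object","properties":{"motion":{"type":"array"},"force":{"type":"number"}},"required":["motion"]}

```bash
mkdir -p pics; cat > h.py <<'E'
import numpy as np, cv2
from workcell import env
def snap(name, fn=None):
    c=env.read_camera(name)
    if fn: cv2.imwrite('pics/'+fn, cv2.cvtColor(c['color'],cv2.COLOR_RGB2BGR))
    return c
def ray(c,u,v):
    R=np.array(c['R']);t=np.array(c['t'])
    d=R.T@np.array([(u-c['cx'])/c['fx'],(v-c['cy'])/c['fy'],1]);return -R.T@t,d
def onz(c,u,v,z):
    o,d=ray(c,u,v);return o+d*(z-o[2])/d[2]
def proj(c,X):
    p=np.array(c['R'])@np.array(X)+np.array(c['t']);return np.array([c['fx']*p[0]/p[2]+c['cx'],c['fy']*p[1]/p[2]+c['cy']])
def tri(c1,p1,c2,p2):
    o1,d1=ray(c1,*p1);o2,d2=ray(c2,*p2)
    s=np.linalg.lstsq(np.array([d1,-d2]).T,o2-o1,rcond=None)[0]
    a=o1+d1*s[0];b=o2+d2*s[1];return (a+b)/2,np.linalg.norm(a-b)
E
python3 - <<'E'
from h import *
for n in ['scene','top']:
    c=snap(n,n+'0.png'); R=np.array(c['R']);print(n,-R.T@np.array(c['t']),R[2],c['fx'])
print(env.get_state())
E
```

```text
scene [1.04516153 0.33618725 1.21487342] [-0.36068456 -0.34305366 -0.86730666] 466.3179695282901
top [ 0.50808928 -0.1075774   1.53378513] [ 0.07179024  0.00985262 -0.99737109] 492.4054895687325
{'clock': 0.1, 'joint_pos': array([-1.24459052e+00,  3.13902028e-01,  4.51534749e-02,  1.30358928e+00,
        1.17360653e-05,  1.43122794e+00]), 'qvel': array([ 0.00062641, -0.00306565,  0.00196443,  0.00040328,  0.00012885,
        0.00054746]), 'tau': array([ 3.39200516e-03, -4.81725740e+01,  2.99243116e+01,  1.26956697e-02,
       -3.15963439e-05,  1.27390450e-06]), 'tcp_pos': array([ 0.25811586, -0.51334049,  0.23053617]), 'orientation': array([-7.67945766e-04,  9.73003856e-01,  2.30787569e-01, -6.59787857e-05]), 'wrist_force': array([-0.13014042,  0.73753919, -0.70911156]), 'ft_torque': array([0.00679302, 0.0157332 , 0.00138129]), 'finger_gap': 0.08530025927078666}
```

View pics/top0.png

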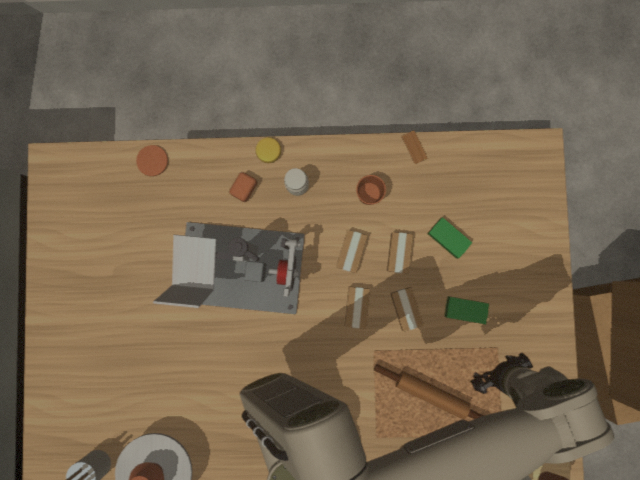

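View pics/scene0.png

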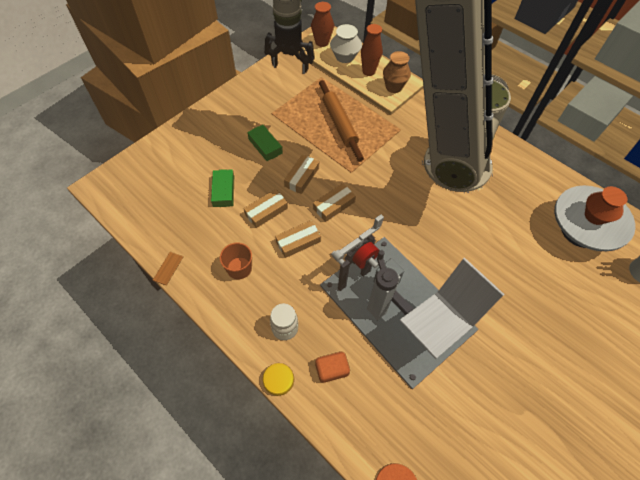

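The top view shows four brown cartons with pale tape at (352,250), (401,252), (357,307) and (405,309). Two green look-alikes without tape are at (450,237) and (467,310), and the small brown offcut at (415,147) is no carton either. The lift is around (240,265), with the tray at (193,262) and the pawl at (290,265).

```bash
cat >> h.py <<'E'
def tapes(c,z=0.036,roi=None):
    """carton tape (x,y,yaw of long axis, length, width) from pale low-saturation strips"""
    hsv=cv2.cvtColor(c['color'],cv2.COLOR_RGB2HSV); b=hsv[...,1]; 
    lab=cv2.cvtColor(c['color'],cv2.COLOR_RGB2LAB).astype(int)
    m=((lab[...,2]<140)&(lab[...,1]<132)&(hsv[...,2]>110)).astype(np.uint8)
    if roi: k=np.zeros_like(m);k[roi[1]:roi[3],roi[0]:roi[2]]=1;m*=k
    out=[]
    for q in cv2.findContours(m,cv2.RETR_EXTERNAL,cv2.CHAIN_APPROX_NONE)[0]:
        if cv2.contourArea(q)<100: continue
        P=np.array([onz(c,u,v,z)[:2] for u,v in q[:,0]],np.float32)
        (x,y),(w,h),a=cv2.minAreaRect(P*1000); bx=cv2.boxPoints(((x,y),(w,h),a))
        e=max([bx[1]-bx[0],bx[2]-bx[1]],key=np.linalg.norm)
        yaw=np.degrees(np.arctan2(e[1],e[0])); yaw=(yaw+90)%180-90
        out.append((round(x),round(y),round(yaw,1),round(max(w,h)),round(min(w,h)),q[:,0].mean(0).round().tolist()))
    return out
E
python3 - <<'E'
from h import *
for n,roi in [('top',(320,215,435,345)),('scene',(230,140,370,265))]:
    c=snap(n); print(n); [print(o) for o in tapes(c,roi=roi)]
    img=cv2.cvtColor(c['color'],cv2.COLOR_RGB2BGR)
    if n=='top': a=cv2.resize(img[210:330,145:315],None,fx=4.6,fy=4.6,interpolation=cv2.INTER_CUBIC)
    else: b=cv2.resize(img[210:395,310:510],None,fx=3.2,fy=3.2,interpolation=cv2.INTER_CUBIC)
cv2.imwrite('pics/lt.png',a);cv2.imwrite('pics/ls.png',b);print(a.shape,b.shape)
E
```

```text
top
(396, -335, np.float32(15.4), 119, 22, [407.0, 309.0])
(406, -185, np.float32(-7.2), 121, 22, [357.0, 307.0])
(568, -321, np.float32(-8.4), 122, 22, [400.0, 252.0])
(577, -173, np.float32(-18.3), 121, 22, [352.0, 251.0])
scene
(481, -36, np.float32(-10.1), 137, 25, [352.0, 244.0])
(552, 782, 3) (592, 640, 3)
```

View pics/lt.png

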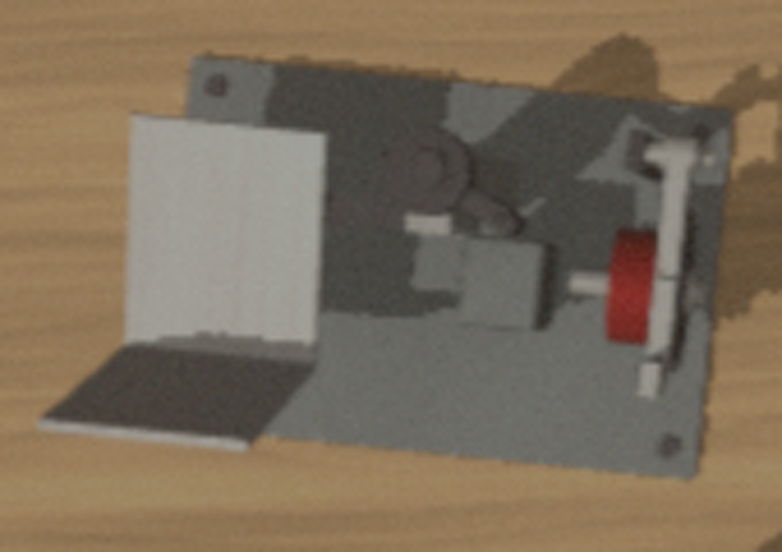

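View pics/ls.png

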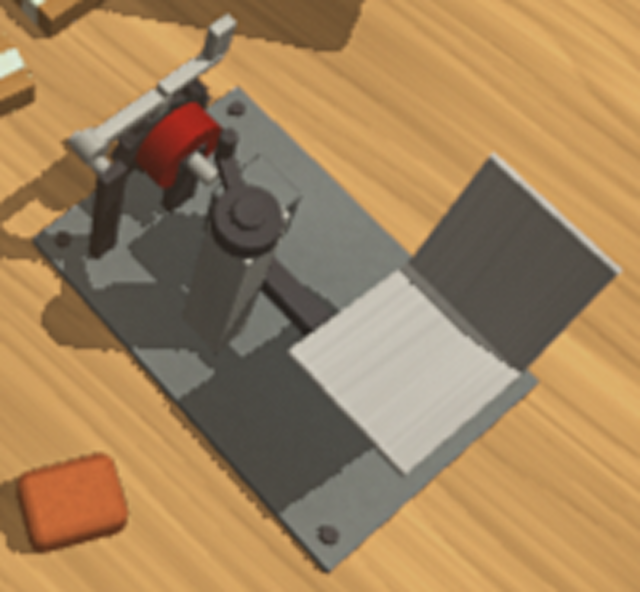

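Top crop: base plate corners at about (193,57), (734,108) and (693,476). Tray corners are (132,115) and (326,132) on the high edge, backstop foot at (125,343) to (316,358), and pawl tab at (649,378). The collar pin is at (505,215), so it points right. Scene crop: pin top at about (228,138) and tab top at (225,22).

```bash
python3 - <<'E'
from h import *
ct=snap('top'); cs=snap('scene')
T=lambda x,y:(145+x/4.6-.4,210+y/4.6-.4)
S=lambda x,y:(310+x/3.2-.3,210+y/3.2-.3)
f=lambda a:(np.array(a)*1000).round(0)
FL,FR,NR=[onz(ct,*T(*p),.012) for p in [(193,57),(734,108),(693,476)]]
print('plate',f(FL),f(FR),f(NR),'len',np.linalg.norm(FL-FR),np.linalg.norm(FR-NR))
d=FL-FR; yawl=np.arctan2(d[1],d[0])-np.pi/2; d2=FR-NR; print('yaw',yawl,np.arctan2(d2[1],d2[0]))
# scene plate corners: right-near-ish etc
P=[onz(cs,*S(*p),.012) for p in [(240,88),(35,241),(328,572)]]
print('scene NR FR FL',[f(p) for p in P],np.linalg.norm(P[1]-P[2]))
for nm,a,b in [('tab top',(649,368),(225,22)),('collar cap',(430,160),(250,207)),('trayHL',(132,115),(404,474)),('trayHR',(326,132),(290,351)),('bsTopL',(40,425),(620,270)),('bsTopR',(247,444),(492,155)),('pin top',(508,222),(228,140))]:
    X,e=tri(ct,T(*a),cs,S(*b)); print(nm,f(X),'gap',round(e*1000,1))
E
```

```text
plate [681. 337.  12.] [637. -29.  12.] [391.   4.  12.] len 0.3685002749513169 0.24764168552038687
yaw -0.12017453311448589 -0.13266539457940596
scene NR FR FL [array([388.,  10.,  12.]), array([634., -21.,  12.]), array([681., 340.,  12.])] 0.36400670593239864
tab top [467.  16. 222.] gap 8.6
collar cap [589. 138. 244.] gap 8.9
trayHL [630. 336. 148.] gap 2.0
trayHR [615. 218. 149.] gap 5.2
bsTopL [446. 358. 246.] gap 3.4
bsTopR [432. 241. 246.] gap 3.5
pin top [554.  92. 239.] gap 3.8
```

```bash
cat >> h.py <<'E'
L=np.array([[125,210],[125,-160],[-125,-160]])/1e3
W=np.array([[681,338.5],[635.5,-25],[389.5,7]])/1e3
def fit(L,W):
    l=L-L.mean(0);w=W-W.mean(0)
    th=np.arctan2((l[:,0]*w[:,1]-l[:,1]*w[:,0]).sum(),(l*w).sum())
    R=np.array([[np.cos(th),-np.sin(th)],[np.sin(th),np.cos(th)]]);return th,R,W.mean(0)-R@L.mean(0)
YAW,RL,TL=fit(L,W)
def lw(x,y,z): return np.append(RL@[x,y]+TL,z)
E
python3 - <<'E'
from h import *
print(YAW,TL); f=lambda a:(np.array(a)*1000).round(0)
print('tray HL,HR by corner obs -> lift frame'); 
for p in [(630,336),(615,218),(446,358),(432,241),(467,16),(589,138),(554,92)]: print(p,f(RL.T@(np.array(p)/1e3-TL)))
ct=snap('top');T=lambda x,y:(145+x/4.6-.4,210+y/4.6-.4)
for n,p,z in [('HL',(132,115),.1495),('HR',(326,132),.1495),('bsL',(40,425),.246),('bsR',(247,444),.246),('footL',(125,345),.108),('tab',(650,368),.217),('cap',(430,160),.235)]: print(n,f(RL.T@(onz(ct,*T(*p),z)[:2]-TL)))
print('tab grip',f(lw(-.050,-.140,.204)),'axis',f(lw(.055,0,.232)))
E
```

```text
-0.12655328359702564 [0.53196113 0.14846576]
tray HL,HR by corner obs -> lift frame
(630, 336) [ 74. 198.]
(615, 218) [74. 79.]
(446, 358) [-112.  197.]
(432, 241) [-111.   79.]
(467, 16) [ -48. -140.]
(589, 138) [58. -3.]
(554, 92) [ 29. -53.]
HL [ 74. 197.]
HR [76. 77.]
bsL [-111.  196.]
bsR [-110.   78.]
footL [-69. 197.]
tab [ -45. -143.]
cap [61. -5.]
tab grip [465.  16. 204.] axis [587. 142. 232.]
```

Frame fit agrees with both cameras to about 3 mm: yaw is -7.25°. The tray's backstop foot is at local (-69.5, 139, 108) mm. I start with the near carton at world (406,-185), top pixel (357,307), brown with pale tape and so not a green look-alike. The lift crop (lt.png) doesn't show the cartons, so a crop of these comes before I reach.

```bash
python3 - <<'E'
from h import *
c=snap('top'); img=cv2.cvtColor(c['color'],cv2.COLOR_RGB2BGR)
cv2.imwrite('pics/cart.png',cv2.resize(img[210:350,325:500],None,fx=4,fy=4,interpolation=cv2.INTER_CUBIC))
[print(o) for o in tapes(c,roi=(320,215,435,345))]
f=lambda a:(np.array(a)*1000).round(0)
for k in range(4): print(k,'TCP target m=6:',f(lw((-19.5-9.95*k+6)/1e3,.139,(127.5+34.6*k)/1e3)))
print('local -x unit',RL@[-1,0])
E
```

```text
(397, -335, np.float32(15.8), 119, 22, [407.0, 309.0])
(406, -185, np.float32(-7.7), 121, 23, [357.0, 307.0])
(568, -320, np.float32(-8.1), 121, 22, [400.0, 252.0])
(576, -173, np.float32(-18.3), 121, 22, [351.0, 251.0])
0 TCP target m=6: [536. 288. 128.]
1 TCP target m=6: [526. 289. 162.]
2 TCP target m=6: [516. 291. 197.]
3 TCP target m=6: [507. 292. 231.]
local -x unit [-0.99200282  0.12621575]
```

View pics/cart.png

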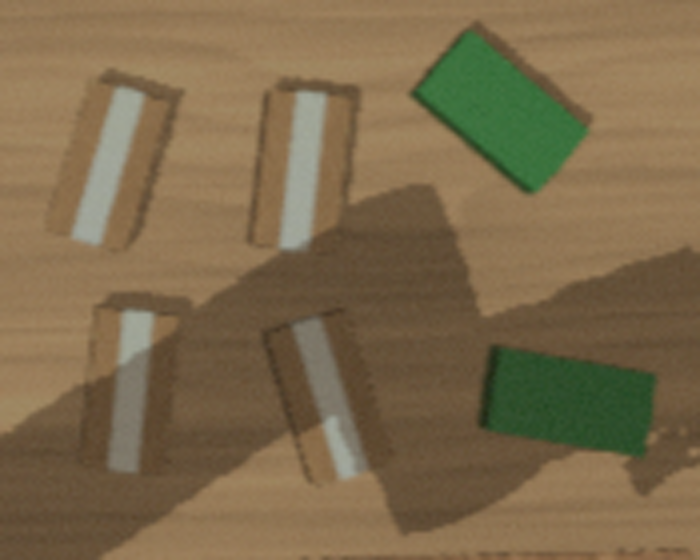

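The crop shows four brown taped cartons at crop (110,165), (300,165), (130,385) and (330,395). The two green boxes at (500,105) and (570,400) are the look-alikes. I pick the lower-left carton first.

Call:
play_rows([
  {"dx": 25, "dy": 55, "dz": 0, "twist": -6},
  {"dx": 50, "dy": 110, "dz": 0, "twist": -12},
  {"dx": 75, "dy": 165, "dz": 0, "twist": -18},
  {"dx": 100, "dy": 220, "dz": 0, "twist": -24},
  {"dx": 125, "dy": 275, "dz": 0, "twist": -30},
  {"dx": 148, "dy": 329, "dz": -40, "twist": -34},
  {"dx": 148, "dy": 329, "dz": -90, "twist": -34},
  {"dx": 148, "dy": 329, "dz": -140, "twist": -34},
  {"dx": 148, "dy": 329, "dz": -180, "twist": -34},
  {"dx": 148, "dy": 329, "dz": -210, "twist": -34},
  {"dx": 148, "dy": 329, "dz": -229, "twist": -34},
  {"dx": 148, "dy": 329, "dz": -229, "twist": -34},
  {"dx": 148, "dy": 329, "dz": -229, "twist": -34, "gripper": 255},
  {"dx": 148, "dy": 329, "dz": -229, "twist": -34, "gripper": 255},
  {"dx": 148, "dy": 329, "dz": -229, "twist": -34, "gripper": 255},
  {"dx": 148, "dy": 329, "dz": -229, "twist": -34, "gripper": 255},
  {"dx": 148, "dy": 329, "dz": -229, "twist": -34, "gripper": 255},
  {"dx": 148, "dy": 329, "dz": -229, "twist": -34, "gripper": 255},
], force=60)

```text
invalid input
```

Call:
play_rows([
  {"dx": 25, "dy": 55, "dz": 0, "twist": -6, "gripper": 0},
  {"dx": 50, "dy": 110, "dz": 0, "twist": -12, "gripper": 0},
  {"dx": 75, "dy": 165, "dz": 0, "twist": -18, "gripper": 0},
  {"dx": 100, "dy": 220, "dz": 0, "twist": -24, "gripper": 0},
  {"dx": 125, "dy": 275, "dz": 0, "twist": -30, "gripper": 0},
  {"dx": 148, "dy": 329, "dz": -40, "twist": -34, "gripper": 0},
  {"dx": 148, "dy": 329, "dz": -90, "twist": -34, "gripper": 0},
  {"dx": 148, "dy": 329, "dz": -140, "twist": -34, "gripper": 0},
  {"dx": 148, "dy": 329, "dz": -180, "twist": -34, "gripper": 0},
  {"dx": 148, "dy": 329, "dz": -210, "twist": -34, "gripper": 0},
  {"dx": 148, "dy": 329, "dz": -229, "twist": -34, "gripper": 0},
  {"dx": 148, "dy": 329, "dz": -229, "twist": -34, "gripper": 0},
  {"dx": 148, "dy": 329, "dz": -229, "twist": -34, "gripper": 255},
  {"dx": 148, "dy": 329, "dz": -229, "twist": -34, "gripper": 255},
  {"dx": 148, "dy": 329, "dz": -229, "twist": -34, "gripper": 255},
  {"dx": 148, "dy": 329, "dz": -229, "twist": -34, "gripper": 255},
  {"dx": 148, "dy": 329, "dz": -229, "twist": -34, "gripper": 255},
], force=60)

```text
clock: 2.52
tcp_pos: [0.4072, -0.1853, 0.0036]
orientation: [0.001, 0.998, -0.064, 0.001]
wrist_force: [-0.3, 0.3, 6.8]
finger_gap: 0.063
```

Call:
play_rows([
  {"dx": 0, "dy": 0, "dz": 40, "twist": 0, "gripper": 255},
  {"dx": 0, "dy": 0, "dz": 100, "twist": 0, "gripper": 255},
  {"dx": 0, "dy": 0, "dz": 160, "twist": 0, "gripper": 255},
  {"dx": 0, "dy": 0, "dz": 220, "twist": 0, "gripper": 255},
  {"dx": 0, "dy": 0, "dz": 275, "twist": 0, "gripper": 255},
  {"dx": 0, "dy": 20, "dz": 298, "twist": 0, "gripper": 255},
  {"dx": 10, "dy": 60, "dz": 298, "twist": 0, "gripper": 255},
  {"dx": 25, "dy": 115, "dz": 298, "twist": 0, "gripper": 255},
  {"dx": 40, "dy": 170, "dz": 298, "twist": 0, "gripper": 255},
  {"dx": 55, "dy": 225, "dz": 298, "twist": 0, "gripper": 255},
  {"dx": 75, "dy": 280, "dz": 298, "twist": 0, "gripper": 255},
  {"dx": 90, "dy": 335, "dz": 298, "twist": 0, "gripper": 255},
  {"dx": 105, "dy": 390, "dz": 298, "twist": 0, "gripper": 255},
  {"dx": 120, "dy": 435, "dz": 298, "twist": 0, "gripper": 255},
  {"dx": 130, "dy": 465, "dz": 298, "twist": 0, "gripper": 255},
  {"dx": 130, "dy": 473, "dz": 298, "twist": 0, "gripper": 255},
  {"dx": 130, "dy": 473, "dz": 270, "twist": 0, "gripper": 255},
  {"dx": 130, "dy": 473, "dz": 220, "twist": 0, "gripper": 255},
  {"dx": 130, "dy": 473, "dz": 170, "twist": 0, "gripper": 255},
  {"dx": 130, "dy": 473, "dz": 155, "twist": 0, "gripper": 255},
], force=60)

```text
clock: 5.03
tcp_pos: [0.5241, 0.0683, 0.2264]
orientation: [-0.02, 1.0, -0.022, 0.002]
wrist_force: [-11.1, -12.5, 28.7]
finger_gap: 0.0631
```

Call:
play_rows([
  {"dx": 0, "dy": 0, "dz": 30, "twist": 0, "gripper": 255},
  {"dx": 0, "dy": 0, "dz": 60, "twist": 0, "gripper": 255},
  {"dx": 0, "dy": 0, "dz": 80, "twist": 0, "gripper": 255},
  {"dx": 0, "dy": 0, "dz": 80, "twist": 0, "gripper": 255},
])

```text
clock: 5.52
tcp_pos: [0.5243, 0.071, 0.3039]
orientation: [-0.023, 1.0, -0.021, 0.001]
wrist_force: [-0.3, 0.6, -3.2]
finger_gap: 0.0633
```

```bash
python3 - <<'E'
from h import *
s=env.get_state(); print(s)
a=snap('top')['color'];b=snap('scene')['color']
im=np.hstack([cv2.resize(a[200:350,140:440],None,fx=1.33,fy=1.33),a[:1,:1].repeat(200,0) [:, :1]]) if 0 else None
A=cv2.resize(a[190:340,140:440],(800,400),interpolation=cv2.INTER_CUBIC);B=cv2.resize(b[150:390,220:520],(800,640),interpolation=cv2.INTER_CUBIC)
cv2.imwrite('pics/c1.png',cv2.cvtColor(cv2.resize(np.vstack([A,B]),(460,600),interpolation=cv2.INTER_AREA),cv2.COLOR_RGB2BGR))
E
```

```text
{'clock': 5.525, 'joint_pos': array([-0.04367434,  0.20791172,  0.08212504,  1.44405879,  0.04599542,
        3.14059905]), 'qvel': array([ 0.00137995,  0.01915799, -0.05279325, -0.02417255, -0.00015196,
       -0.00165528]), 'tau': array([ 3.61395045e-02, -4.49857879e+01,  3.23704898e+01,  4.22179867e-01,
        2.05376563e-01, -2.21115107e-05]), 'tcp_pos': array([0.52428482, 0.07098013, 0.30393813]), 'orientation': array([-2.29793284e-02,  9.99508048e-01, -2.13221709e-02,  9.88722050e-04]), 'wrist_force': array([-0.31251216,  0.59831956, -3.19454517]), 'ft_torque': array([-0.06889782, -0.03158003,  0.01564658]), 'finger_gap': 0.06326470855729587}
```

View pics/c1.png

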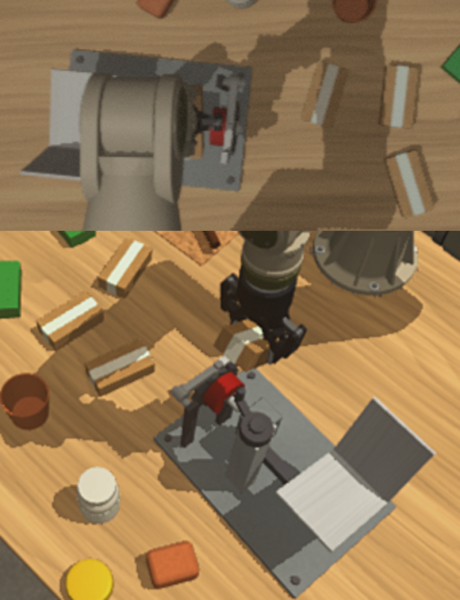

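Joint 6 ran into its range (yaw = π − j6 + j1), so the move was cut short and the carton brushed the lift head; it is raised clear again. It is still held in the picture, and the pawl and tray look unchanged. I will turn the tool half round in the air, which puts j6 near 0.6 at the tray.

Call:
play_rows([
  {"dx": 0, "dy": 0, "dz": 16, "twist": 8, "gripper": 255},
  {"dx": 0, "dy": 0, "dz": 26, "twist": 18, "gripper": 255},
  {"dx": 0, "dy": 0, "dz": 26, "twist": 28, "gripper": 255},
  {"dx": 0, "dy": 0, "dz": 26, "twist": 38, "gripper": 255},
  {"dx": 0, "dy": 0, "dz": 26, "twist": 48, "gripper": 255},
  {"dx": 0, "dy": 0, "dz": 26, "twist": 58, "gripper": 255},
  {"dx": 0, "dy": 0, "dz": 26, "twist": 68, "gripper": 255},
  {"dx": 0, "dy": 0, "dz": 26, "twist": 78, "gripper": 255},
  {"dx": 0, "dy": 0, "dz": 26, "twist": 88, "gripper": 255},
  {"dx": 0, "dy": 0, "dz": 26, "twist": 98, "gripper": 255},
  {"dx": 0, "dy": 0, "dz": 26, "twist": 108, "gripper": 255},
  {"dx": 0, "dy": 0, "dz": 26, "twist": 118, "gripper": 255},
  {"dx": 0, "dy": 0, "dz": 26, "twist": 128, "gripper": 255},
  {"dx": 0, "dy": 0, "dz": 26, "twist": 138, "gripper": 255},
  {"dx": 0, "dy": 0, "dz": 26, "twist": 148, "gripper": 255},
  {"dx": 0, "dy": 0, "dz": 26, "twist": 158, "gripper": 255},
  {"dx": 0, "dy": 0, "dz": 26, "twist": 168, "gripper": 255},
  {"dx": 0, "dy": 0, "dz": 26, "twist": 175, "gripper": 255},
  {"dx": 0, "dy": 0, "dz": 26, "twist": 175, "gripper": 255},
])

```text
clock: 8.0
tcp_pos: [0.5229, 0.0712, 0.3274]
orientation: [-0.002, 0.065, 0.998, -0.023]
wrist_force: [-0.0, 0.1, -3.6]
finger_gap: 0.0626
```

Call:
play_rows([
  {"dx": 0, "dy": 25, "dz": 0, "twist": 0, "gripper": 255},
  {"dx": 5, "dy": 70, "dz": 0, "twist": 0, "gripper": 255},
  {"dx": 8, "dy": 115, "dz": 0, "twist": 0, "gripper": 255},
  {"dx": 10, "dy": 160, "dz": 0, "twist": 0, "gripper": 255},
  {"dx": 13, "dy": 200, "dz": 0, "twist": 0, "gripper": 255},
  {"dx": 13, "dy": 217, "dz": 0, "twist": 0, "gripper": 255},
  {"dx": 13, "dy": 217, "dz": 0, "twist": 0, "gripper": 255},
  {"dx": 13, "dy": 217, "dz": -40, "twist": 0, "gripper": 255},
  {"dx": 13, "dy": 217, "dz": -80, "twist": 0, "gripper": 255},
  {"dx": 13, "dy": 217, "dz": -120, "twist": 0, "gripper": 255},
  {"dx": 13, "dy": 217, "dz": -150, "twist": 0, "gripper": 255},
  {"dx": 13, "dy": 217, "dz": -150, "twist": 0, "gripper": 255},
], force=60)

```text
clock: 9.5
tcp_pos: [0.5346, 0.2859, 0.1762]
orientation: [-0.003, 0.066, 0.998, -0.025]
wrist_force: [-1.2, -0.6, -2.6]
finger_gap: 0.063
```

```bash
python3 - <<'E'
from h import *
print(env.get_state()['joint_pos'].round(3))
c=snap('scene'); t=tapes(c,0.23,roi=(380,200,520,360)); print(t)
cv2.imwrite('pics/c2.png',cv2.cvtColor(cv2.resize(c['color'][180:380,330:530],(600,600),interpolation=cv2.INTER_CUBIC),cv2.COLOR_RGB2BGR))
E
```

```text
[ 0.379  0.419  0.064  1.243 -0.041  0.512]
[(605, 208, np.float32(82.2), 296, 157, [421.0, 308.0])]
```

View pics/c2.png

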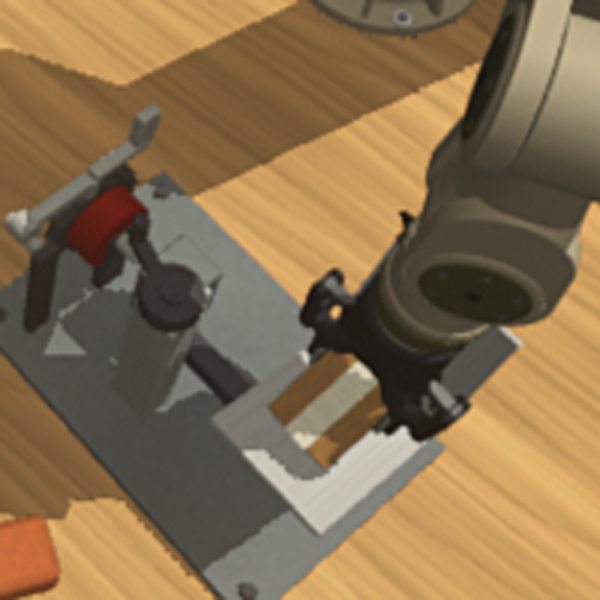

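The carton hangs over the tray, aligned with its sides and centred. I lower it with a light grip, then slide it back to the backstop.

Call:
play_rows([
  {"dx": 0, "dy": 1, "dz": -10, "twist": 0, "gripper": 255},
  {"dx": 1, "dy": 2, "dz": -20, "twist": 0, "gripper": 255},
  {"dx": 1, "dy": 2, "dz": -26, "twist": 0, "gripper": 255},
  {"dx": 1, "dy": 2, "dz": -31, "twist": 0, "gripper": 255},
  {"dx": 1, "dy": 2, "dz": -36, "twist": 0, "gripper": 255},
  {"dx": 1, "dy": 2, "dz": -41, "twist": 0, "gripper": 255},
  {"dx": 1, "dy": 2, "dz": -45, "twist": 0, "gripper": 255},
  {"dx": 1, "dy": 2, "dz": -47, "twist": 0, "gripper": 255},
  {"dx": 1, "dy": 2, "dz": -47, "twist": 0, "gripper": 255},
], force=25)

```text
clock: 10.68
tcp_pos: [0.5379, 0.2919, 0.1366]
orientation: [0.002, 0.064, 0.998, -0.021]
wrist_force: [-9.2, 0.2, 16.2]
finger_gap: 0.0631
```

Call:
play_rows([
  {"dx": -3, "dy": -1, "dz": 3, "twist": 0, "gripper": 255},
  {"dx": -6, "dy": -1, "dz": 2, "twist": 0, "gripper": 255},
  {"dx": -9, "dy": 0, "dz": 1, "twist": 0, "gripper": 255},
  {"dx": -12, "dy": 0, "dz": 0, "twist": 0, "gripper": 255},
  {"dx": -12, "dy": 0, "dz": 0, "twist": 0, "gripper": 255},
], force=20)

```text
clock: 11.3
tcp_pos: [0.5341, 0.2897, 0.1363]
orientation: [0.008, 0.066, 0.998, -0.022]
wrist_force: [15.1, -5.2, 8.2]
finger_gap: 0.063
```

Call:
play_rows([
  {"dx": 5, "dy": -1, "dz": 6, "twist": 0, "gripper": 180},
  {"dx": 5, "dy": -1, "dz": 6, "twist": 0, "gripper": 0},
  {"dx": 5, "dy": -1, "dz": 6, "twist": 0, "gripper": 0},
  {"dx": 5, "dy": -1, "dz": 6, "twist": 0, "gripper": 0},
  {"dx": 5, "dy": -1, "dz": 40, "twist": 0, "gripper": 0},
  {"dx": 5, "dy": -1, "dz": 90, "twist": 0, "gripper": 0},
  {"dx": 5, "dy": -1, "dz": 140, "twist": 0, "gripper": 0},
  {"dx": 5, "dy": -1, "dz": 180, "twist": 0, "gripper": 0},
  {"dx": 5, "dy": -40, "dz": 180, "twist": 0, "gripper": 0},
  {"dx": 5, "dy": -85, "dz": 180, "twist": 0, "gripper": 0},
  {"dx": 5, "dy": -130, "dz": 180, "twist": 0, "gripper": 0},
  {"dx": 5, "dy": -175, "dz": 180, "twist": 0, "gripper": 0},
  {"dx": 5, "dy": -220, "dz": 180, "twist": 0, "gripper": 0},
  {"dx": 5, "dy": -265, "dz": 180, "twist": 0, "gripper": 0},
  {"dx": 5, "dy": -310, "dz": 180, "twist": 0, "gripper": 0},
  {"dx": 5, "dy": -340, "dz": 180, "twist": 0, "gripper": 0},
])

```text
clock: 13.3
tcp_pos: [0.53, -0.0515, 0.3116]
orientation: [-0.001, 0.065, 0.998, -0.023]
wrist_force: [0.2, 0.7, -0.3]
finger_gap: 0.0854
```

```bash
python3 - <<'E'
from h import *
s=env.get_state();print(s['joint_pos'].round(3),s['tcp_pos'],s['orientation'].round(3),s['finger_gap'])
c=snap('scene');t=snap('top')
[print(o) for o in tapes(t,roi=(320,215,435,345))]
A=cv2.resize(t['color'][200:320,150:290],(560,480),interpolation=cv2.INTER_CUBIC);B=cv2.resize(c['color'][200:340,390:510],(411,480),interpolation=cv2.INTER_CUBIC)
im=np.hstack([A,B]);cv2.imwrite('pics/c3.png',cv2.cvtColor(cv2.resize(im,(800,395)),cv2.COLOR_RGB2BGR))
E
```

```text
[-0.222  0.219  0.115  1.461 -0.046 -0.091] [ 0.53004018 -0.0514542   0.31160813] [-0.001  0.065  0.998 -0.023] 0.0854069725708009
(397, -334, np.float32(15.8), 121, 23, [407.0, 309.0])
(569, -320, np.float32(-8.4), 120, 21, [400.0, 252.0])
(577, -173, np.float32(-18.3), 121, 22, [352.0, 251.0])
```

View pics/c3.png

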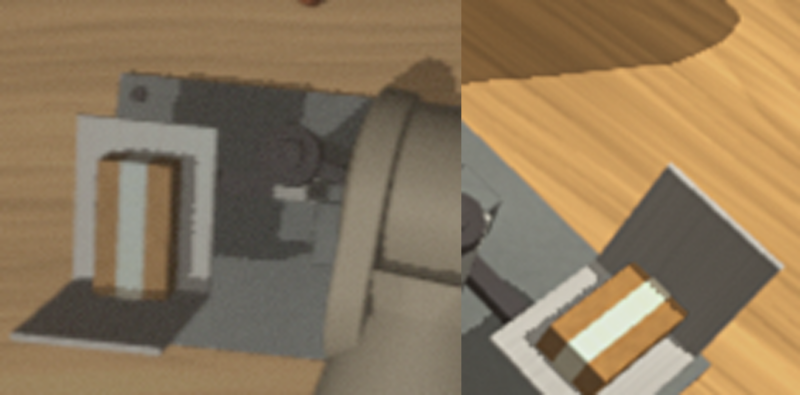

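The first carton lies lengthwise at the backstop. The clamped move also left the tool 2.6° off vertical, so I will turn it to the other wrist limit, empty-handed, and cancel that tilt there.

Call:
play_rows([
  {"dx": 0, "dy": 0, "dz": 0, "twist": 10, "gripper": 0},
  {"dx": 0, "dy": 0, "dz": 0, "twist": 20, "gripper": 0},
  {"dx": 0, "dy": 0, "dz": 0, "twist": 30, "gripper": 0},
  {"dx": 0, "dy": 0, "dz": 0, "twist": 40, "gripper": 0},
  {"dx": 0, "dy": 0, "dz": 0, "twist": 50, "gripper": 0},
  {"dx": 0, "dy": 0, "dz": 0, "twist": 60, "gripper": 0},
  {"dx": 0, "dy": 0, "dz": 0, "twist": 70, "gripper": 0},
  {"dx": 0, "dy": 0, "dz": 0, "twist": 80, "gripper": 0},
  {"dx": 0, "dy": 0, "dz": 0, "twist": 90, "gripper": 0},
  {"dx": 0, "dy": 0, "dz": 0, "twist": 100, "gripper": 0},
  {"dx": 0, "dy": 0, "dz": 0, "twist": 110, "gripper": 0},
  {"dx": 0, "dy": 0, "dz": 0, "twist": 120, "gripper": 0},
  {"dx": 0, "dy": 0, "dz": 0, "twist": 130, "gripper": 0},
  {"dx": 0, "dy": 0, "dz": 0, "twist": 140, "gripper": 0},
  {"dx": 0, "dy": 0, "dz": 0, "twist": 150, "gripper": 0},
  {"dx": 0, "dy": 0, "dz": 0, "twist": 160, "gripper": 0},
  {"dx": 0, "dy": 0, "dz": 0, "twist": 170, "gripper": 0},
  {"dx": 0, "dy": -20, "dz": 0, "twist": 174, "gripper": 0},
  {"dx": 0, "dy": -40, "dz": 0, "twist": 174, "gripper": 0},
])

```text
clock: 15.78
tcp_pos: [0.5387, -0.0617, 0.3118]
orientation: [-0.011, 0.99, -0.139, 0.0]
wrist_force: [-0.4, -0.5, -0.3]
finger_gap: 0.0852
```

```bash
cat >> h.py <<'E'
from scipy.spatial.transform import Rotation as Ro
A=.28
def tray_T():
    x=np.append(RL@[np.cos(A),0],np.sin(A)); y=np.append(RL@[0,1],0); return np.array([x,y,np.cross(x,y)]).T, lw(-.0695,.139,.108)
def on_tray(c,u,v,h):
    M,o=tray_T(); p,d=ray(c,u,v); p=M.T@(p-o);d=M.T@d; return (p+d*(h-p[2])/d[2])[:2]
def tool():
    s=env.get_state(); q=s['orientation']; Rm=Ro.from_quat([q[1],q[2],q[3],q[0]]).as_matrix()
    print('tcp',(s['tcp_pos']*1000).round(1),'z',Rm[:,2].round(3),'psi',round(np.degrees(np.arctan2(Rm[1,0],Rm[0,0])),1),'j',s['joint_pos'].round(2),'F',s['wrist_force'].round(1),'gap',round(s['finger_gap']*1000,1),'t',s['clock'])
def tape_on_tray(c,h,roi):
    lab=cv2.cvtColor(c['color'],cv2.COLOR_RGB2LAB).astype(int); hsv=cv2.cvtColor(c['color'],cv2.COLOR_RGB2HSV)
    br=((hsv[...,1]>70)&(hsv[...,0]<25)&(hsv[...,2]>70)).astype(np.uint8)
    k=np.zeros_like(br);k[roi[1]:roi[3],roi[0]:roi[2]]=1;br*=k
    qs=cv2.findContours(br,cv2.RETR_EXTERNAL,cv2.CHAIN_APPROX_NONE)[0]
    for q in qs:
        if cv2.contourArea(q)<60: continue
        P=np.array([on_tray(c,u,v,h) for u,v in q[:,0]])*1000
        print('  brown area',cv2.contourArea(q),'x',P[:,0].min().round(),P[:,0].max().round(),'y',P[:,1].min().round(),P[:,1].max().round())
E
python3 - <<'E'
from h import *
tool()
for n,roi in [('top',(168,240,212,302)),('scene',(405,275,465,330))]:
    c=snap(n);print(n,c['color'].shape); tape_on_tray(c,.036,roi)
    M,o=tray_T(); print([proj(c,o+M@np.array(p)/1e3).round(0).tolist() for p in [(0,-32,36),(0,32,36),(120,-32,36),(120,32,36)]])
E
```

```text
tcp [538.7 -61.7 311.8] z [ 0.004  0.023 -1.   ] psi -16.0 j [-0.27  0.24  0.14  1.48  0.02 -3.14] F [-0.4 -0.5 -0.3] gap 85.2 t 15.775
top (480, 640, 3)
  brown area 286.0 x 2.0 126.0 y -42.0 -14.0
  brown area 227.5 x 2.0 125.0 y 10.0 31.0
  brown area 161.0 x 2.0 142.0 y 47.0 61.0
[[199.0, 292.0], [177.0, 290.0], [201.0, 251.0], [178.0, 248.0]]
scene (480, 640, 3)
  brown area 269.0 x 1.0 124.0 y 11.0 34.0
  brown area 373.5 x -0.0 146.0 y -33.0 -7.0
  brown area 189.5 x -41.0 24.0 y -106.0 -55.0
[[451.0, 292.0], [470.0, 311.0], [421.0, 315.0], [441.0, 335.0]]
```

Call:
play_rows([
  {"dx": 0, "dy": -20, "dz": 0, "twist": 0, "gripper": 0},
  {"dx": 0, "dy": -20, "dz": 0, "twist": 0, "gripper": 0},
])

```text
clock: 16.12
tcp_pos: [0.5412, -0.0743, 0.3117]
orientation: [-0.008, 0.989, -0.146, -0.0]
wrist_force: [-0.5, 0.5, 0.4]
finger_gap: 0.0853
```

```bash
python3 -c "
from h import *
tool()"
```

```text
tcp [541.2 -74.3 311.7] z [ 0.002  0.016 -1.   ] psi -16.8 j [-0.29  0.25  0.15  1.48  0.02 -3.14] F [-0.5  0.5  0.4] gap 85.3 t 16.125
```

Call:
play_rows([
  {"dx": 0, "dy": -25, "dz": 0, "twist": 0, "gripper": 0},
  {"dx": 0, "dy": -45, "dz": 0, "twist": 0, "gripper": 0},
  {"dx": 0, "dy": -45, "dz": 0, "twist": 0, "gripper": 0},
])

```text
clock: 16.5
tcp_pos: [0.5478, -0.1, 0.3116]
orientation: [0.0, 0.987, -0.162, -0.001]
wrist_force: [-0.3, -0.2, -0.9]
finger_gap: 0.085
```

```bash
python3 -c "
from h import *
tool()"
```

```text
tcp [ 547.8 -100.   311.6] z [-0.003  0.    -1.   ] psi -18.6 j [-0.32  0.27  0.19  1.49 -0.   -3.14] F [-0.3 -0.2 -0.9] gap 85.0 t 16.5
```

Tool is vertical again. Now I pick the far-left carton (577,-173) with the wrist wound the right way.

Call:
play_rows([
  {"dx": 5, "dy": -10, "dz": 0, "twist": -10, "gripper": 0},
  {"dx": 10, "dy": -25, "dz": 0, "twist": -20, "gripper": 0},
  {"dx": 15, "dy": -40, "dz": 0, "twist": -30, "gripper": 0},
  {"dx": 20, "dy": -55, "dz": 0, "twist": -40, "gripper": 0},
  {"dx": 25, "dy": -65, "dz": 0, "twist": -50, "gripper": 0},
  {"dx": 29, "dy": -73, "dz": -10, "twist": -60, "gripper": 0},
  {"dx": 29, "dy": -73, "dz": -25, "twist": -70, "gripper": 0},
  {"dx": 29, "dy": -73, "dz": -40, "twist": -80, "gripper": 0},
  {"dx": 29, "dy": -73, "dz": -55, "twist": -90, "gripper": 0},
  {"dx": 29, "dy": -73, "dz": -70, "twist": -100, "gripper": 0},
  {"dx": 29, "dy": -73, "dz": -85, "twist": -110, "gripper": 0},
  {"dx": 29, "dy": -73, "dz": -100, "twist": -120, "gripper": 0},
  {"dx": 29, "dy": -73, "dz": -120, "twist": -130, "gripper": 0},
  {"dx": 29, "dy": -73, "dz": -140, "twist": -140, "gripper": 0},
  {"dx": 29, "dy": -73, "dz": -160, "twist": -150, "gripper": 0},
  {"dx": 29, "dy": -73, "dz": -180, "twist": -160, "gripper": 0},
  {"dx": 29, "dy": -73, "dz": -200, "twist": -170, "gripper": 0},
  {"dx": 29, "dy": -73, "dz": -215, "twist": -180, "gripper": 0},
  {"dx": 29, "dy": -73, "dz": -215, "twist": -180, "gripper": 0},
])

```text
clock: 18.88
tcp_pos: [0.5754, -0.1714, 0.0955]
orientation: [-0.0, 0.16, 0.987, 0.001]
wrist_force: [-1.1, 0.3, 0.2]
finger_gap: 0.0854
```

```bash
python3 - <<'E'
from h import *
tool()
c=snap('wrist','w1.png');R=np.array(c['R']);print(-R.T@np.array(c['t']))
[print(o) for o in tapes(c) if o[3]<200]
[print(o) for o in tapes(snap('top'),roi=(320,215,435,345))]
E
```

```text
tcp [ 575.4 -171.4   95.5] z [-0.     0.001 -1.   ] psi 161.6 j [-0.42  0.43 -0.12  1.02  0.   -0.1 ] F [-1.1  0.3  0.2] gap 85.4 t 18.875
[ 0.49759539 -0.1450712   0.23817205]
(605, -324, np.float32(-29.1), 36, 14, [81.0, 387.0])
(617, -184, np.float32(73.6), 21, 6, [320.0, 336.0])
(597, -178, np.float32(71.6), 21, 4, [320.0, 304.0])
(581, -173, np.float32(71.6), 21, 8, [321.0, 274.0])
(396, -335, np.float32(15.2), 119, 22, [407.0, 309.0])
(568, -320, np.float32(-8.4), 120, 21, [400.0, 252.0])
(623, -213, np.float32(67.6), 81, 57, [363.0, 236.0])
(477, -146, np.float32(-24.4), 387, 146, [350.0, 272.0])
```

Call:
play_rows([
  {"dx": 1, "dy": -1, "dz": -40, "twist": 0, "gripper": 0},
  {"dx": 1, "dy": -1, "dz": -75, "twist": 0, "gripper": 0},
  {"dx": 1, "dy": -1, "dz": -94, "twist": 0, "gripper": 0},
  {"dx": 1, "dy": -1, "dz": -94, "twist": 0, "gripper": 0},
  {"dx": 1, "dy": -1, "dz": -94, "twist": 0, "gripper": 255},
  {"dx": 1, "dy": -1, "dz": -94, "twist": 0, "gripper": 255},
  {"dx": 1, "dy": -1, "dz": -94, "twist": 0, "gripper": 255},
  {"dx": 1, "dy": -1, "dz": -94, "twist": 0, "gripper": 255},
  {"dx": 1, "dy": -1, "dz": -94, "twist": 0, "gripper": 255},
  {"dx": 1, "dy": -1, "dz": -60, "twist": 0, "gripper": 255},
  {"dx": 1, "dy": -1, "dz": 0, "twist": 0, "gripper": 255},
  {"dx": 1, "dy": -1, "dz": 60, "twist": 0, "gripper": 255},
  {"dx": 1, "dy": -1, "dz": 120, "twist": 2, "gripper": 255},
  {"dx": 1, "dy": -1, "dz": 180, "twist": 5, "gripper": 255},
  {"dx": 1, "dy": -1, "dz": 215, "twist": 8, "gripper": 255},
  {"dx": 1, "dy": -1, "dz": 223, "twist": 11, "gripper": 255},
  {"dx": 1, "dy": -1, "dz": 223, "twist": 11, "gripper": 255},
], force=60)

```text
clock: 21.1
tcp_pos: [0.5777, -0.173, 0.3207]
orientation: [0.002, 0.066, 0.998, -0.0]
wrist_force: [0.2, 0.3, -3.3]
finger_gap: 0.0633
```

Call:
play_rows([
  {"dx": -2, "dy": 20, "dz": 0, "twist": 0, "gripper": 255},
  {"dx": -6, "dy": 60, "dz": 0, "twist": 0, "gripper": 255},
  {"dx": -10, "dy": 105, "dz": 0, "twist": 0, "gripper": 255},
  {"dx": -15, "dy": 150, "dz": 0, "twist": 0, "gripper": 255},
  {"dx": -20, "dy": 195, "dz": 0, "twist": 0, "gripper": 255},
  {"dx": -25, "dy": 240, "dz": 0, "twist": 0, "gripper": 255},
  {"dx": -30, "dy": 285, "dz": 0, "twist": 0, "gripper": 255},
  {"dx": -35, "dy": 330, "dz": 0, "twist": 0, "gripper": 255},
  {"dx": -40, "dy": 375, "dz": 0, "twist": 0, "gripper": 255},
  {"dx": -44, "dy": 415, "dz": 0, "twist": 0, "gripper": 255},
  {"dx": -48, "dy": 445, "dz": 0, "twist": 0, "gripper": 255},
  {"dx": -48, "dy": 462, "dz": 0, "twist": 0, "gripper": 255},
  {"dx": -48, "dy": 462, "dz": 0, "twist": 0, "gripper": 255},
  {"dx": -48, "dy": 462, "dz": 0, "twist": 0, "gripper": 255},
  {"dx": -48, "dy": 462, "dz": -40, "twist": 0, "gripper": 255},
  {"dx": -48, "dy": 462, "dz": -80, "twist": 0, "gripper": 255},
  {"dx": -48, "dy": 462, "dz": -108, "twist": 0, "gripper": 255},
  {"dx": -48, "dy": 462, "dz": -108, "twist": 0, "gripper": 255},
], force=60)

```text
clock: 23.35
tcp_pos: [0.5281, 0.2872, 0.2095]
orientation: [-0.001, 0.067, 0.998, -0.001]
wrist_force: [0.3, -0.0, -2.9]
finger_gap: 0.0631
```

Call:
play_rows([
  {"dx": 1, "dy": 1, "dz": -12, "twist": 0, "gripper": 255},
  {"dx": 1, "dy": 1, "dz": -22, "twist": 0, "gripper": 255},
  {"dx": 1, "dy": 1, "dz": -28, "twist": 0, "gripper": 255},
  {"dx": 1, "dy": 1, "dz": -33, "twist": 0, "gripper": 255},
  {"dx": 1, "dy": 1, "dz": -38, "twist": 0, "gripper": 255},
  {"dx": 1, "dy": 1, "dz": -42, "twist": 0, "gripper": 255},
  {"dx": 1, "dy": 1, "dz": -42, "twist": 0, "gripper": 255},
], force=25)

```text
clock: 24.22
tcp_pos: [0.53, 0.2907, 0.172]
orientation: [0.002, 0.065, 0.998, 0.001]
wrist_force: [-6.3, 0.8, 6.9]
finger_gap: 0.063
```

Call:
play_rows([
  {"dx": -3, "dy": 0, "dz": 1, "twist": 0, "gripper": 255},
  {"dx": -6, "dy": 1, "dz": 0, "twist": 0, "gripper": 255},
  {"dx": -8, "dy": 1, "dz": 0, "twist": 0, "gripper": 255},
  {"dx": -10, "dy": 1, "dz": -1, "twist": 0, "gripper": 255},
  {"dx": -10, "dy": 1, "dz": -1, "twist": 0, "gripper": 255},
], force=20)

```text
clock: 24.85
tcp_pos: [0.5263, 0.291, 0.1714]
orientation: [0.007, 0.066, 0.998, 0.001]
wrist_force: [11.7, -2.8, 4.0]
finger_gap: 0.0631
```

Backstop contact again at +12 N in x. I release, rise and head for the next carton.

Call:
play_rows([
  {"dx": 4, "dy": 0, "dz": 4, "twist": 0, "gripper": 180},
  {"dx": 4, "dy": 0, "dz": 4, "twist": 0, "gripper": 0},
  {"dx": 4, "dy": 0, "dz": 4, "twist": 0, "gripper": 0},
  {"dx": 4, "dy": 0, "dz": 4, "twist": 0, "gripper": 0},
  {"dx": 4, "dy": 0, "dz": 40, "twist": 0, "gripper": 0},
  {"dx": 4, "dy": 0, "dz": 90, "twist": 0, "gripper": 0},
  {"dx": 4, "dy": 0, "dz": 130, "twist": 0, "gripper": 0},
  {"dx": 4, "dy": 0, "dz": 150, "twist": 0, "gripper": 0},
  {"dx": 4, "dy": -40, "dz": 150, "twist": 0, "gripper": 0},
  {"dx": 4, "dy": -85, "dz": 150, "twist": 0, "gripper": 0},
  {"dx": 4, "dy": -130, "dz": 150, "twist": 0, "gripper": 0},
  {"dx": 4, "dy": -175, "dz": 150, "twist": 0, "gripper": 0},
  {"dx": 4, "dy": -220, "dz": 150, "twist": 0, "gripper": 0},
  {"dx": 8, "dy": -265, "dz": 150, "twist": 0, "gripper": 0},
  {"dx": 8, "dy": -310, "dz": 150, "twist": 0, "gripper": 0},
  {"dx": 8, "dy": -340, "dz": 150, "twist": 0, "gripper": 0},
])

```text
clock: 26.85
tcp_pos: [0.5282, -0.0507, 0.3187]
orientation: [0.001, 0.066, 0.998, 0.0]
wrist_force: [-0.1, 0.2, 0.6]
finger_gap: 0.0854
```

```bash
python3 - <<'E'
from h import *
tool()
t=snap('top');s=snap('scene')
[print(o) for o in tapes(t,roi=(320,215,435,345))]
for n,c,roi in [('top',t,(160,240,205,302)),('scene',s,(405,250,475,330))]: print(n);tape_on_tray(c,.072,roi)
a=cv2.resize(t['color'][200:320,150:290],(560,480),interpolation=cv2.INTER_CUBIC);b=cv2.resize(s['color'][200:340,390:510],(411,480),interpolation=cv2.INTER_CUBIC)
cv2.imwrite('pics/c4.png',cv2.cvtColor(cv2.resize(np.hstack([a,b]),(800,395)),cv2.COLOR_RGB2BGR))
E
```

```text
tcp [528.2 -50.7 318.7] z [ 0.002  0.    -1.   ] psi 172.4 j [-0.25  0.22  0.13  1.48  0.   -0.11] F [-0.1  0.2  0.6] gap 85.4 t 26.85
(397, -335, np.float32(15.6), 120, 22, [407.0, 309.0])
(569, -320, np.float32(-8.3), 120, 21, [400.0, 252.0])
top
  brown area 297.5 x 2.0 126.0 y -36.0 -12.0
  brown area 248.5 x 2.0 125.0 y 12.0 33.0
  brown area 578.5 x -8.0 151.0 y 35.0 70.0
scene
  brown area 426.5 x 0.0 154.0 y 12.0 37.0
  brown area 466.5 x -0.0 175.0 y -31.0 -3.0
  brown area 1466.5 x -132.0 58.0 y -176.0 -43.0
```

View pics/c4.png

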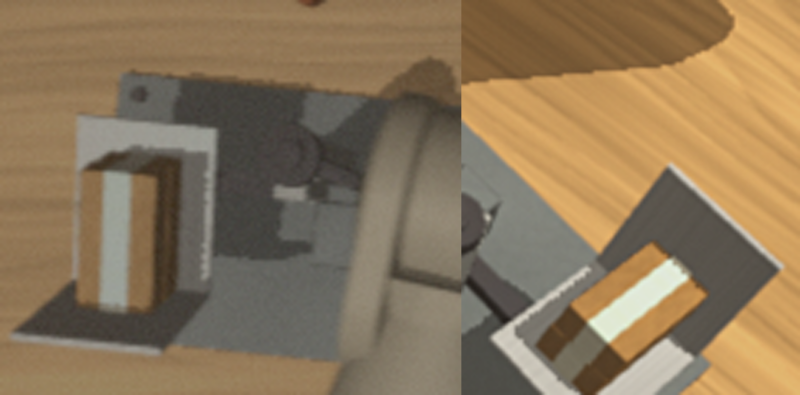

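Both cartons are aligned in the pile at tray x 2 to 122, y ±34. Next is the far-right carton (569,-320).

Call:
play_rows([
  {"dx": 5, "dy": -25, "dz": 0, "twist": -1, "gripper": 0},
  {"dx": 12, "dy": -70, "dz": 0, "twist": -1, "gripper": 0},
  {"dx": 18, "dy": -115, "dz": 0, "twist": -1, "gripper": 0},
  {"dx": 25, "dy": -160, "dz": -30, "twist": -1, "gripper": 0},
  {"dx": 32, "dy": -205, "dz": -60, "twist": -1, "gripper": 0},
  {"dx": 38, "dy": -245, "dz": -90, "twist": -1, "gripper": 0},
  {"dx": 41, "dy": -269, "dz": -130, "twist": -1, "gripper": 0},
  {"dx": 41, "dy": -269, "dz": -180, "twist": -1, "gripper": 0},
  {"dx": 41, "dy": -269, "dz": -230, "twist": -1, "gripper": 0},
  {"dx": 41, "dy": -269, "dz": -250, "twist": -1, "gripper": 0},
  {"dx": 41, "dy": -269, "dz": -285, "twist": -1, "gripper": 0},
  {"dx": 41, "dy": -269, "dz": -310, "twist": -1, "gripper": 0},
  {"dx": 41, "dy": -269, "dz": -317, "twist": -1, "gripper": 0},
  {"dx": 41, "dy": -269, "dz": -317, "twist": -1, "gripper": 0},
  {"dx": 41, "dy": -269, "dz": -317, "twist": -1, "gripper": 255},
  {"dx": 41, "dy": -269, "dz": -317, "twist": -1, "gripper": 255},
  {"dx": 41, "dy": -269, "dz": -317, "twist": -1, "gripper": 255},
  {"dx": 41, "dy": -269, "dz": -317, "twist": -1, "gripper": 255},
  {"dx": 41, "dy": -269, "dz": -317, "twist": -1, "gripper": 255},
], force=60)

```text
clock: 29.32
tcp_pos: [0.5707, -0.3188, 0.0037]
orientation: [0.003, 0.075, 0.997, -0.001]
wrist_force: [0.0, 0.3, 6.5]
finger_gap: 0.0629
```

Call:
play_rows([
  {"dx": 0, "dy": 0, "dz": 40, "twist": 0, "gripper": 255},
  {"dx": 0, "dy": 0, "dz": 100, "twist": 0, "gripper": 255},
  {"dx": 0, "dy": 0, "dz": 160, "twist": 0, "gripper": 255},
  {"dx": 0, "dy": 0, "dz": 220, "twist": 0, "gripper": 255},
  {"dx": 0, "dy": 10, "dz": 280, "twist": 1, "gripper": 255},
  {"dx": 0, "dy": 40, "dz": 325, "twist": 1, "gripper": 255},
  {"dx": -4, "dy": 85, "dz": 335, "twist": 1, "gripper": 255},
  {"dx": -8, "dy": 130, "dz": 335, "twist": 1, "gripper": 255},
  {"dx": -12, "dy": 175, "dz": 335, "twist": 1, "gripper": 255},
  {"dx": -16, "dy": 220, "dz": 335, "twist": 1, "gripper": 255},
  {"dx": -20, "dy": 265, "dz": 335, "twist": 1, "gripper": 255},
  {"dx": -24, "dy": 310, "dz": 335, "twist": 1, "gripper": 255},
  {"dx": -28, "dy": 355, "dz": 335, "twist": 1, "gripper": 255},
  {"dx": -32, "dy": 400, "dz": 335, "twist": 1, "gripper": 255},
  {"dx": -37, "dy": 445, "dz": 335, "twist": 1, "gripper": 255},
  {"dx": -41, "dy": 490, "dz": 335, "twist": 1, "gripper": 255},
  {"dx": -45, "dy": 535, "dz": 335, "twist": 1, "gripper": 255},
  {"dx": -48, "dy": 575, "dz": 335, "twist": 1, "gripper": 255},
  {"dx": -50, "dy": 600, "dz": 335, "twist": 1, "gripper": 255},
  {"dx": -50, "dy": 611, "dz": 335, "twist": 1, "gripper": 255},
], force=60)

```text
clock: 31.82
tcp_pos: [0.5188, 0.2941, 0.3361]
orientation: [0.001, 0.065, 0.998, -0.0]
wrist_force: [0.3, 0.5, -3.6]
finger_gap: 0.063
```

Call:
play_rows([
  {"dx": 0, "dy": 0, "dz": -40, "twist": 0, "gripper": 255},
  {"dx": 0, "dy": 0, "dz": -75, "twist": 0, "gripper": 255},
  {"dx": 0, "dy": 0, "dz": -95, "twist": 0, "gripper": 255},
  {"dx": 0, "dy": 0, "dz": -105, "twist": 0, "gripper": 255},
  {"dx": 0, "dy": 0, "dz": -113, "twist": 0, "gripper": 255},
  {"dx": 0, "dy": 0, "dz": -119, "twist": 0, "gripper": 255},
  {"dx": 0, "dy": 0, "dz": -124, "twist": 0, "gripper": 255},
  {"dx": 0, "dy": 0, "dz": -129, "twist": 0, "gripper": 255},
  {"dx": 0, "dy": 0, "dz": -133, "twist": 0, "gripper": 255},
  {"dx": 0, "dy": 0, "dz": -133, "twist": 0, "gripper": 255},
], force=28)

```text
clock: 33.08
tcp_pos: [0.5186, 0.2935, 0.2062]
orientation: [0.002, 0.065, 0.998, 0.001]
wrist_force: [-7.3, -0.3, 7.0]
finger_gap: 0.0632
```

Call:
play_rows([
  {"dx": -3, "dy": -1, "dz": 1, "twist": 0, "gripper": 255},
  {"dx": -6, "dy": -1, "dz": 0, "twist": 0, "gripper": 255},
  {"dx": -8, "dy": 0, "dz": 0, "twist": 0, "gripper": 255},
  {"dx": -9, "dy": 0, "dz": -1, "twist": 0, "gripper": 255},
  {"dx": -9, "dy": 0, "dz": -1, "twist": 0, "gripper": 255},
], force=20)

```text
clock: 33.7
tcp_pos: [0.5157, 0.2925, 0.2055]
orientation: [0.007, 0.066, 0.998, 0.0]
wrist_force: [10.1, -4.8, 6.1]
finger_gap: 0.0635
```

Contact again. I release, rise and go towards the last carton.

Call:
play_rows([
  {"dx": 4, "dy": 0, "dz": 4, "twist": 0, "gripper": 180},
  {"dx": 4, "dy": 0, "dz": 4, "twist": 0, "gripper": 0},
  {"dx": 4, "dy": 0, "dz": 4, "twist": 0, "gripper": 0},
  {"dx": 4, "dy": 0, "dz": 4, "twist": 0, "gripper": 0},
  {"dx": 4, "dy": 0, "dz": 40, "twist": 0, "gripper": 0},
  {"dx": 4, "dy": 0, "dz": 90, "twist": 0, "gripper": 0},
  {"dx": 4, "dy": 0, "dz": 125, "twist": 0, "gripper": 0},
  {"dx": 4, "dy": -20, "dz": 125, "twist": 0, "gripper": 0},
  {"dx": 4, "dy": -60, "dz": 125, "twist": 0, "gripper": 0},
  {"dx": 4, "dy": -105, "dz": 125, "twist": 0, "gripper": 0},
  {"dx": 4, "dy": -150, "dz": 125, "twist": 0, "gripper": 0},
  {"dx": 4, "dy": -195, "dz": 125, "twist": 0, "gripper": 0},
  {"dx": 4, "dy": -240, "dz": 125, "twist": 0, "gripper": 0},
  {"dx": 4, "dy": -285, "dz": 125, "twist": 0, "gripper": 0},
  {"dx": 4, "dy": -330, "dz": 125, "twist": 0, "gripper": 0},
  {"dx": 4, "dy": -345, "dz": 125, "twist": 0, "gripper": 0},
  {"dx": 4, "dy": -345, "dz": 125, "twist": 0, "gripper": 0},
])

```text
clock: 35.83
tcp_pos: [0.514, -0.0527, 0.327]
orientation: [0.001, 0.067, 0.998, 0.001]
wrist_force: [0.7, 1.7, 0.7]
finger_gap: 0.0852
```

```bash
python3 - <<'E'
from h import *
tool()
t=snap('top','t5.png');s=snap('scene','s5.png')
[print(o) for o in tapes(t,roi=(320,215,450,345))]
for n,c,roi in [('top',t,(155,240,205,308)),('scene',s,(405,250,480,320))]: print(n);tape_on_tray(c,.108,roi)
E
```

```text
tcp [514.  -52.7 327. ] z [ 0.001  0.001 -1.   ] psi 172.3 j [-0.26  0.19  0.12  1.5   0.   -0.12] F [0.7 1.7 0.7] gap 85.2 t 35.825
(397, -335, np.float32(15.5), 120, 23, [407.0, 309.0])
top
  brown area 318.0 x 2.0 127.0 y -34.0 -11.0
  brown area 1059.5 x -7.0 160.0 y 11.0 70.0
scene
  brown area 402.5 x 2.0 142.0 y 14.0 40.0
  brown area 510.5 x -0.0 194.0 y -30.0 -1.0
  brown area 1558.5 x -103.0 92.0 y -164.0 -21.0
```

Call:
play_rows([
  {"dx": -10, "dy": -25, "dz": 0, "twist": 3, "gripper": 0},
  {"dx": -28, "dy": -68, "dz": 0, "twist": 7, "gripper": 0},
  {"dx": -46, "dy": -110, "dz": 0, "twist": 11, "gripper": 0},
  {"dx": -64, "dy": -153, "dz": -20, "twist": 15, "gripper": 0},
  {"dx": -82, "dy": -197, "dz": -50, "twist": 19, "gripper": 0},
  {"dx": -100, "dy": -240, "dz": -80, "twist": 23, "gripper": 0},
  {"dx": -117, "dy": -282, "dz": -110, "twist": 23, "gripper": 0},
  {"dx": -117, "dy": -282, "dz": -150, "twist": 23, "gripper": 0},
  {"dx": -117, "dy": -282, "dz": -200, "twist": 23, "gripper": 0},
  {"dx": -117, "dy": -282, "dz": -250, "twist": 23, "gripper": 0},
  {"dx": -117, "dy": -282, "dz": -290, "twist": 23, "gripper": 0},
  {"dx": -117, "dy": -282, "dz": -315, "twist": 23, "gripper": 0},
  {"dx": -117, "dy": -282, "dz": -325, "twist": 23, "gripper": 0},
  {"dx": -117, "dy": -282, "dz": -325, "twist": 23, "gripper": 0},
  {"dx": -117, "dy": -282, "dz": -325, "twist": 23, "gripper": 255},
  {"dx": -117, "dy": -282, "dz": -325, "twist": 23, "gripper": 255},
  {"dx": -117, "dy": -282, "dz": -325, "twist": 23, "gripper": 255},
  {"dx": -117, "dy": -282, "dz": -325, "twist": 23, "gripper": 255},
  {"dx": -117, "dy": -282, "dz": -325, "twist": 23, "gripper": 255},
], force=60)

```text
clock: 38.3
tcp_pos: [0.3985, -0.3347, 0.0044]
orientation: [0.002, -0.134, 0.991, -0.0]
wrist_force: [0.5, 1.9, 5.9]
finger_gap: 0.063
```

Call:
play_rows([
  {"dx": 0, "dy": 0, "dz": 40, "twist": 0, "gripper": 255},
  {"dx": 0, "dy": 0, "dz": 100, "twist": 0, "gripper": 255},
  {"dx": 0, "dy": 0, "dz": 160, "twist": 0, "gripper": 255},
  {"dx": 5, "dy": 5, "dz": 220, "twist": -3, "gripper": 255},
  {"dx": 12, "dy": 20, "dz": 275, "twist": -6, "gripper": 255},
  {"dx": 20, "dy": 50, "dz": 325, "twist": -9, "gripper": 255},
  {"dx": 28, "dy": 90, "dz": 358, "twist": -12, "gripper": 255},
  {"dx": 36, "dy": 132, "dz": 358, "twist": -15, "gripper": 255},
  {"dx": 44, "dy": 175, "dz": 358, "twist": -18, "gripper": 255},
  {"dx": 52, "dy": 220, "dz": 358, "twist": -21, "gripper": 255},
  {"dx": 60, "dy": 265, "dz": 358, "twist": -23, "gripper": 255},
  {"dx": 68, "dy": 310, "dz": 358, "twist": -23, "gripper": 255},
  {"dx": 76, "dy": 355, "dz": 358, "twist": -23, "gripper": 255},
  {"dx": 84, "dy": 400, "dz": 358, "twist": -23, "gripper": 255},
  {"dx": 91, "dy": 445, "dz": 358, "twist": -23, "gripper": 255},
  {"dx": 98, "dy": 490, "dz": 358, "twist": -23, "gripper": 255},
  {"dx": 105, "dy": 535, "dz": 358, "twist": -23, "gripper": 255},
  {"dx": 111, "dy": 580, "dz": 358, "twist": -23, "gripper": 255},
  {"dx": 114, "dy": 615, "dz": 358, "twist": -23, "gripper": 255},
  {"dx": 114, "dy": 628, "dz": 358, "twist": -23, "gripper": 255},
], force=60)

```text
clock: 40.8
tcp_pos: [0.5112, 0.2956, 0.36]
orientation: [0.001, 0.065, 0.998, -0.0]
wrist_force: [0.0, -1.2, -3.9]
finger_gap: 0.0632
```

```bash
python3 -c "
from h import *
tool()"
```

```text
tcp [511.2 295.6 360. ] z [ 0.001 -0.    -1.   ] psi 172.6 j [ 0.39  0.35  0.42  1.63 -0.    0.52] F [ 0.  -1.2 -3.9] gap 63.2 t 40.8
```

Call:
play_rows([
  {"dx": 0, "dy": -1, "dz": -30, "twist": 0, "gripper": 255},
  {"dx": 0, "dy": -1, "dz": -62, "twist": 0, "gripper": 255},
  {"dx": 0, "dy": -1, "dz": -83, "twist": 0, "gripper": 255},
  {"dx": 0, "dy": -1, "dz": -93, "twist": 0, "gripper": 255},
  {"dx": 0, "dy": -1, "dz": -101, "twist": 0, "gripper": 255},
  {"dx": 0, "dy": -1, "dz": -107, "twist": 0, "gripper": 255},
  {"dx": 0, "dy": -1, "dz": -112, "twist": 0, "gripper": 255},
  {"dx": 0, "dy": -1, "dz": -117, "twist": 0, "gripper": 255},
  {"dx": 0, "dy": -1, "dz": -121, "twist": 0, "gripper": 255},
  {"dx": 0, "dy": -1, "dz": -121, "twist": 0, "gripper": 255},
], force=28)

```text
clock: 42.05
tcp_pos: [0.5111, 0.2936, 0.2426]
orientation: [0.003, 0.065, 0.998, 0.001]
wrist_force: [-6.6, -0.4, 7.7]
finger_gap: 0.0633
```

Call:
play_rows([
  {"dx": -3, "dy": 0, "dz": 1, "twist": 0, "gripper": 255},
  {"dx": -6, "dy": 0, "dz": 0, "twist": 0, "gripper": 255},
  {"dx": -8, "dy": 1, "dz": 0, "twist": 0, "gripper": 255},
  {"dx": -9, "dy": 1, "dz": -1, "twist": 0, "gripper": 255},
  {"dx": -9, "dy": 1, "dz": -1, "twist": 0, "gripper": 255},
], force=20)

```text
clock: 42.68
tcp_pos: [0.5052, 0.2943, 0.2414]
orientation: [0.005, 0.066, 0.998, 0.001]
wrist_force: [2.9, -1.9, 8.8]
finger_gap: 0.063
```

Call:
play_rows([
  {"dx": -2, "dy": 0, "dz": -1, "twist": 0, "gripper": 255},
  {"dx": -4, "dy": 0, "dz": -1, "twist": 0, "gripper": 255},
  {"dx": -4, "dy": 0, "dz": -1, "twist": 0, "gripper": 255},
])

```text
clock: 43.05
tcp_pos: [0.5051, 0.2943, 0.2414]
orientation: [0.009, 0.066, 0.998, 0.002]
wrist_force: [13.5, -2.1, 6.4]
finger_gap: 0.0627
```

Call:
play_rows([
  {"dx": 5, "dy": 0, "dz": 4, "twist": 0, "gripper": 180},
  {"dx": 5, "dy": 0, "dz": 4, "twist": 0, "gripper": 0},
  {"dx": 5, "dy": 0, "dz": 4, "twist": 0, "gripper": 0},
  {"dx": 5, "dy": 0, "dz": 4, "twist": 0, "gripper": 0},
  {"dx": 5, "dy": 0, "dz": 40, "twist": 0, "gripper": 0},
  {"dx": 5, "dy": 0, "dz": 85, "twist": 0, "gripper": 0},
  {"dx": 5, "dy": 0, "dz": 105, "twist": 0, "gripper": 0},
  {"dx": 5, "dy": -30, "dz": 105, "twist": 0, "gripper": 0},
  {"dx": 5, "dy": -75, "dz": 105, "twist": 0, "gripper": 0},
  {"dx": 5, "dy": -120, "dz": 105, "twist": 0, "gripper": 0},
  {"dx": 5, "dy": -165, "dz": 105, "twist": 0, "gripper": 0},
  {"dx": 5, "dy": -210, "dz": 105, "twist": 0, "gripper": 0},
  {"dx": 0, "dy": -255, "dz": 105, "twist": 0, "gripper": 0},
  {"dx": -15, "dy": -300, "dz": 105, "twist": 0, "gripper": 0},
  {"dx": -25, "dy": -345, "dz": 105, "twist": 0, "gripper": 0},
  {"dx": -38, "dy": -390, "dz": 105, "twist": 0, "gripper": 0},
  {"dx": -38, "dy": -430, "dz": 105, "twist": 0, "gripper": 0},
  {"dx": -38, "dy": -430, "dz": 105, "twist": 0, "gripper": 0},
])

```text
clock: 45.3
tcp_pos: [0.4602, -0.138, 0.3424]
orientation: [0.001, 0.068, 0.998, 0.0]
wrist_force: [1.0, -0.3, -0.2]
finger_gap: 0.0854
```

```bash
python3 - <<'E'
from h import *
tool()
t=snap('top');s=snap('scene')
for n,c,roi in [('top',t,(145,240,202,312)),('scene',s,(405,240,490,320))]: print(n);tape_on_tray(c,.144,roi)
a=cv2.resize(t['color'][200:320,150:310],(640,480),interpolation=cv2.INTER_CUBIC);b=cv2.resize(s['color'][190:370,330:510],(480,480),interpolation=cv2.INTER_CUBIC)
cv2.imwrite('pics/c5.png',cv2.cvtColor(cv2.resize(np.hstack([a,b]),(800,343)),cv2.COLOR_RGB2BGR))
E
```

```text
tcp [ 460.2 -138.   342.4] z [ 0.002  0.    -1.   ] psi 172.2 j [-0.46  0.12  0.07  1.52  0.   -0.32] F [ 1.  -0.3 -0.2] gap 85.4 t 45.3
top
  brown area 332.5 x 3.0 123.0 y -35.0 -12.0
  brown area 1847.5 x -29.0 169.0 y -69.0 82.0
scene
  brown area 623.0 x 0.0 173.0 y 13.0 44.0
  brown area 619.0 x 0.0 223.0 y -31.0 4.0
  brown area 2647.5 x -114.0 125.0 y -172.0 16.0
```

View pics/c5.png

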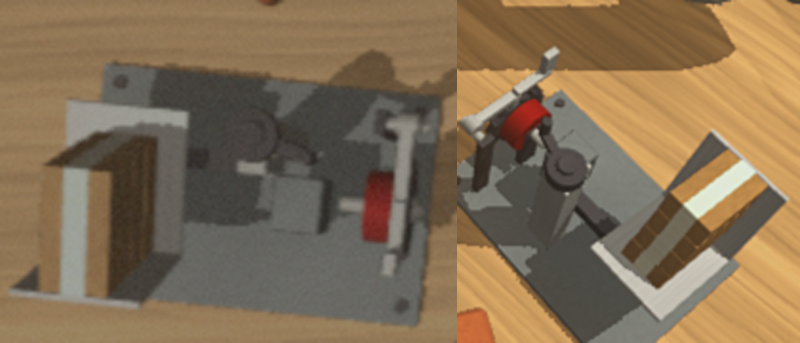

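Four cartons are in one neat pile against the backstop, top face at tray x 1.5 to 122, y about ±33. Now I hover over the pawl tab.

Call:
play_rows([
  {"dx": 2, "dy": 30, "dz": 0, "twist": 0.5, "gripper": 0},
  {"dx": 4, "dy": 75, "dz": 0, "twist": 0.5, "gripper": 0},
  {"dx": 6, "dy": 120, "dz": 0, "twist": 0.5, "gripper": 0},
  {"dx": 6, "dy": 153, "dz": -20, "twist": 0.5, "gripper": 0},
  {"dx": 6, "dy": 153, "dz": -60, "twist": 0.5, "gripper": 0},
  {"dx": 6, "dy": 153, "dz": -82, "twist": 0.5, "gripper": 0},
  {"dx": 6, "dy": 153, "dz": -82, "twist": 0.5, "gripper": 0},
])

```text
clock: 46.28
tcp_pos: [0.4649, 0.0186, 0.2594]
orientation: [-0.001, 0.06, 0.998, 0.0]
wrist_force: [0.4, -0.1, 0.4]
finger_gap: 0.0854
```

```bash
python3 - <<'E'
from h import *
tool()
c=snap('wrist','w6.png')
p=env.get_state()['tcp_pos'];print('tcp axis at z=.217',proj(c,[p[0],p[1],.217]),'est tab top',proj(c,lw(-.049,-.141,.217)),'corners',[proj(c,lw(-.049+a,-.141+b,.217)).round() for a in (-.011,.011) for b in (-.006,.006)])
E
```

```text
tcp [464.9  18.6 259.4] z [-0.001  0.001 -1.   ] psi 173.1 j [-0.13  0.09 -0.16  1.32  0.   -0.01] F [ 0.4 -0.1  0.4] gap 85.4 t 46.275
tcp axis at z=.217 [319.18028821 279.29961864] est tab top [311.9899759  279.55062317] corners [array([299., 258.]), array([325., 258.]), array([300., 300.]), array([324., 301.])]
```

View pics/w6.png

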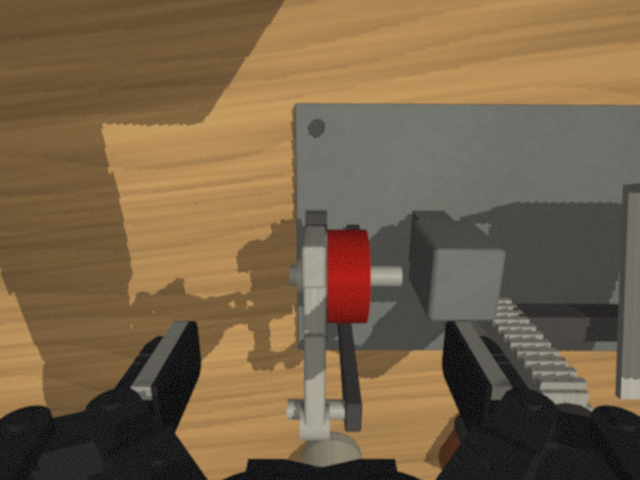

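```bash
python3 - <<'E'
from h import *
c=cv2.imread('pics/w6.png')[195:345,260:380]
cv2.imwrite('pics/w6c.png',cv2.resize(c,None,fx=4,fy=4,interpolation=cv2.INTER_CUBIC))
E
```

```text
(no output)
```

View pics/w6c.png

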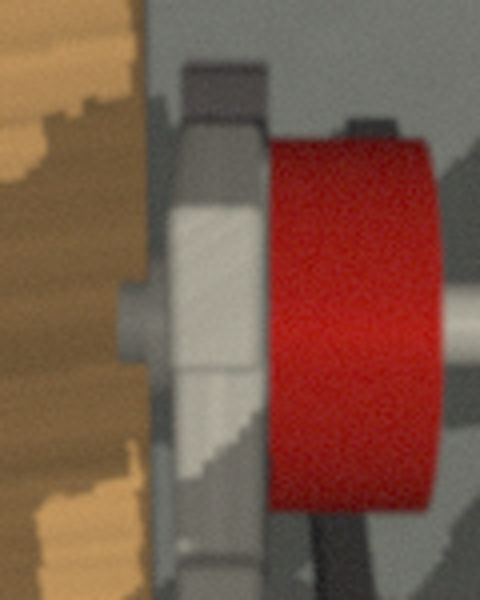

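```bash
python3 - <<'E'
from h import *
w=snap('wrist');t=snap('top');s=snap('scene')
R=np.array(w['R']);print('camz',-R.T@np.array(w['t']))
tool()
for z in (.205,.212,.217,.222):
    X=onz(w,314,266.6,z);print(z,'wrist',(X*1000).round(1),(RL.T@(X[:2]-TL)*1000).round(1),'size',(np.linalg.norm(onz(w,314,246,z)-onz(w,314,287,z))*1000).round(1),(np.linalg.norm(onz(w,302.5,266,z)-onz(w,325.5,266,z))*1000).round(1))
for p in [(286.2,291.8),(145+650/4.6-.4,210+378/4.6-.4)]:
    X,e=tri(t,p,w,(314,266.6));print((X*1000).round(1),e*1000,(RL.T@(X[:2]-TL)*1000).round(1), (RL.T@(onz(t,*p,.217)[:2]-TL)*1000).round(1))
# collar cross-check: housing top corners in wrist
for q,z in [((431,249),.133),((502,249),.133),((439,319),.133),((502,319),.133)]: print('housing',(RL.T@(onz(w,*q,z)[:2]-TL)*1000).round(1))
E
```

```text
camz [0.3841135  0.02842263 0.40331586]
tcp [467.2  17.3 262.2] z [ 0.005  0.    -1.   ] psi 173.0 j [-0.14  0.09 -0.16  1.32  0.   -0.01] F [ 0.9 -0.3  0.6] gap 85.3 t 46.475
0.205 wrist [465.6  15.2 205. ] [ -49.  -140.6] size 22.3 11.6
0.212 wrist [462.7  15.7 212. ] [ -51.9 -140.5] size 21.5 11.2
0.217 wrist [460.7  16.  217. ] [ -54.  -140.4] size 21.0 10.9
0.222 wrist [458.6  16.3 222. ] [ -56.1 -140.3] size 20.4 10.6
[463.7  14.1 208.3] 2.777752359406344 [ -50.7 -141.9] [ -50.6 -144. ]
[463.7  14.5 208.7] 2.0040096235933658 [ -50.8 -141.5] [ -50.6 -143.2]
housing [-32.4 -62.5]
housing [-32.7 -14.4]
housing [ 21.  -51.9]
housing [20.7 -6.8]
```

Call:
play_rows([
  {"dx": -2, "dy": -2, "dz": -20, "twist": 0, "gripper": 0},
  {"dx": -2, "dy": -2, "dz": -45, "twist": 0, "gripper": 0},
  {"dx": -2, "dy": -2, "dz": -65, "twist": 0, "gripper": 0},
  {"dx": -2, "dy": -2, "dz": -78, "twist": 0, "gripper": 0},
  {"dx": -2, "dy": -2, "dz": -78, "twist": 0, "gripper": 0},
  {"dx": -2, "dy": -2, "dz": -78, "twist": 0, "gripper": 255},
  {"dx": -2, "dy": -2, "dz": -78, "twist": 0, "gripper": 255},
  {"dx": -2, "dy": -2, "dz": -78, "twist": 0, "gripper": 255},
  {"dx": -2, "dy": -2, "dz": -78, "twist": 0, "gripper": 255},
  {"dx": -2, "dy": -2, "dz": -78, "twist": 0, "gripper": 255},
  {"dx": -2, "dy": -2, "dz": -78, "twist": 0, "gripper": 255},
  {"dx": -2, "dy": -2, "dz": -78, "twist": 0, "gripper": 255},
  {"dx": -2, "dy": -2, "dz": -78, "twist": 0, "gripper": 255},
], force=50)

```text
clock: 48.1
tcp_pos: [0.4647, 0.0149, 0.1831]
orientation: [0.002, 0.062, 0.998, 0.0]
wrist_force: [-1.2, -1.3, 4.4]
finger_gap: 0.011
```

Call:
play_rows([
  {"dx": 2, "dy": 0, "dz": 6.5, "twist": 0, "gripper": 255},
  {"dx": 5, "dy": -1, "dz": 13, "twist": 0, "gripper": 255},
  {"dx": 8, "dy": -1, "dz": 19, "twist": 0, "gripper": 255},
  {"dx": 11, "dy": -1, "dz": 25.5, "twist": 0, "gripper": 255},
  {"dx": 14, "dy": -2, "dz": 31.5, "twist": 0, "gripper": 255},
  {"dx": 18, "dy": -2, "dz": 37.5, "twist": 0, "gripper": 255},
  {"dx": 22, "dy": -3, "dz": 43, "twist": 0, "gripper": 255},
  {"dx": 22, "dy": -3, "dz": 43, "twist": 0, "gripper": 255},
  {"dx": 22, "dy": -3, "dz": 43, "twist": 0, "gripper": 255},
  {"dx": 22, "dy": -3, "dz": 43, "twist": 0, "gripper": 255},
  {"dx": 22, "dy": -3, "dz": 43, "twist": 0, "gripper": 255},
  {"dx": 22, "dy": -3, "dz": 43, "twist": 0, "gripper": 255},
], force=60)

```text
clock: 49.6
tcp_pos: [0.4866, 0.0121, 0.226]
orientation: [0.002, 0.061, 0.998, 0.0]
wrist_force: [-2.5, 0.5, 0.2]
finger_gap: 0.0107
```

```bash
cat >> h.py <<'E'
def liftview(fn):
    s=snap('scene');t=snap('top');tool()
    a=cv2.resize(t['color'][200:330,140:310],(628,480),interpolation=cv2.INTER_CUBIC);b=cv2.resize(s['color'][170:390,330:530],(436,480),interpolation=cv2.INTER_CUBIC)
    cv2.imwrite('pics/'+fn,cv2.cvtColor(cv2.resize(np.hstack([a,b]),(800,360)),cv2.COLOR_RGB2BGR))
def drop():
    """descent in mm from the brightest tape top corner edge: backstop top line in the top and scene views"""
    s=snap('scene'); hsv=cv2.cvtColor(s['color'],cv2.COLOR_RGB2HSV)
    m=((hsv[...,1]<60)&(hsv[...,2]>150)).astype(np.uint8); m[:, :400]=0;m[:, 540:]=0;m[:190]=0;m[380:]=0
    for q in cv2.findContours(m,cv2.RETR_EXTERNAL,cv2.CHAIN_APPROX_NONE)[0]:
        if cv2.contourArea(q)>80: print('pale',q[:,0].mean(0).round(1),cv2.contourArea(q))
    M,o=tray_T(); top=o+M@[.060,0,.144]
    for d in (0,.02,.04,.06,.0827): print(d,proj(s,top-[0,0,d]).round(1))
E
python3 - <<'E'
from h import *
tool(); drop()
E
```

```text
tcp [486.6  12.1 226. ] z [ 0.003  0.    -1.   ] psi 173.0 j [-0.14  0.14 -0.19  1.24  0.   -0.02] F [-2.5  0.5  0.2] gap 10.7 t 49.6
pale [433.8 335.9] 789.0
pale [473.1 284.9] 415.0
0 [467.1 287.8]
0.02 [464.6 291.4]
0.04 [462.1 294.9]
0.06 [459.6 298.3]
0.0827 [457. 302.]
```

Call:
play_rows([
  {"dx": 0, "dy": 0, "dz": 0, "twist": 0, "gripper": 255},
  {"dx": 0, "dy": 0, "dz": 0, "twist": 0, "gripper": 255},
  {"dx": 0, "dy": 0, "dz": 0, "twist": 0, "gripper": 255},
  {"dx": 0, "dy": 0, "dz": 0, "twist": 0, "gripper": 255},
  {"dx": 0, "dy": 0, "dz": 0, "twist": 0, "gripper": 255},
  {"dx": 0, "dy": 0, "dz": 0, "twist": 0, "gripper": 255},
  {"dx": 0, "dy": 0, "dz": 0, "twist": 0, "gripper": 255},
  {"dx": 0, "dy": 0, "dz": 0, "twist": 0, "gripper": 255},
  {"dx": 0, "dy": 0, "dz": 0, "twist": 0, "gripper": 255},
  {"dx": 0, "dy": 0, "dz": 0, "twist": 0, "gripper": 255},
  {"dx": 0, "dy": 0, "dz": 0, "twist": 0, "gripper": 255},
  {"dx": 0, "dy": 0, "dz": 0, "twist": 0, "gripper": 255},
])

```text
clock: 51.15
tcp_pos: [0.4865, 0.0121, 0.2258]
orientation: [0.001, 0.061, 0.998, 0.0]
wrist_force: [-3.0, 2.6, 2.4]
finger_gap: 0.0111
```

```bash
python3 - <<'E'
from h import *
liftview('l1.png'); drop()
E
```

```text
tcp [486.5  12.1 225.9] z [ 0.003  0.    -1.   ] psi 173.0 j [-0.14  0.14 -0.19  1.24  0.   -0.02] F [-3.1  3.   2.3] gap 10.9 t 51.25
pale [432.7 338.2] 771.5
pale [470.8 288.6] 405.5
0 [467.1 287.8]
0.02 [464.6 291.4]
0.04 [462.1 294.9]
0.06 [459.6 298.3]
0.0827 [457. 302.]
```

View pics/l1.png

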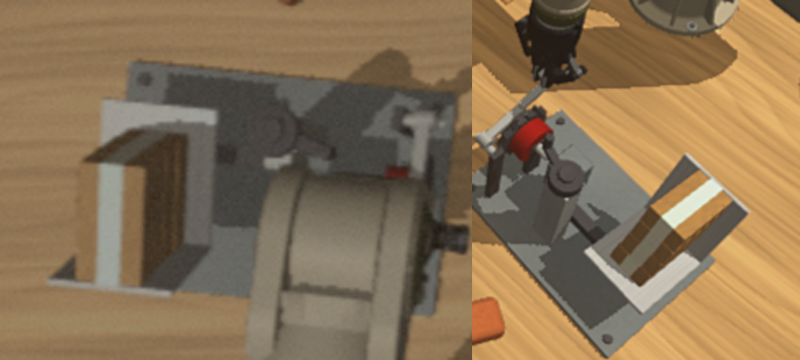

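The pawl is held up by the tab and the lift is descending at about 12 mm/s with the pile intact. I keep holding.

Call:
play_rows([
  {"dx": 0, "dy": 0, "dz": 0, "twist": 0, "gripper": 255},
  {"dx": 0, "dy": 0, "dz": 0, "twist": 0, "gripper": 255},
  {"dx": 0, "dy": 0, "dz": 0, "twist": 0, "gripper": 255},
  {"dx": 0, "dy": 0, "dz": 0, "twist": 0, "gripper": 255},
  {"dx": 0, "dy": 0, "dz": 0, "twist": 0, "gripper": 255},
  {"dx": 0, "dy": 0, "dz": 0, "twist": 0, "gripper": 255},
  {"dx": 0, "dy": 0, "dz": 0, "twist": 0, "gripper": 255},
  {"dx": 0, "dy": 0, "dz": 0, "twist": 0, "gripper": 255},
  {"dx": 0, "dy": 0, "dz": 0, "twist": 0, "gripper": 255},
  {"dx": 0, "dy": 0, "dz": 0, "twist": 0, "gripper": 255},
  {"dx": 0, "dy": 0, "dz": 0, "twist": 0, "gripper": 255},
  {"dx": 0, "dy": 0, "dz": 0, "twist": 0, "gripper": 255},
  {"dx": 0, "dy": 0, "dz": 0, "twist": 0, "gripper": 255},
  {"dx": 0, "dy": 0, "dz": 0, "twist": 0, "gripper": 255},
  {"dx": 0, "dy": 0, "dz": 0, "twist": 0, "gripper": 255},
  {"dx": 0, "dy": 0, "dz": 0, "twist": 0, "gripper": 255},
  {"dx": 0, "dy": 0, "dz": 0, "twist": 0, "gripper": 255},
  {"dx": 0, "dy": 0, "dz": 0, "twist": 0, "gripper": 255},
  {"dx": 0, "dy": 0, "dz": 0, "twist": 0, "gripper": 255},
  {"dx": 0, "dy": 0, "dz": 0, "twist": 0, "gripper": 255},
])

```text
clock: 53.8
tcp_pos: [0.4865, 0.0121, 0.2258]
orientation: [0.001, 0.061, 0.998, 0.0]
wrist_force: [-3.5, 3.4, 1.9]
finger_gap: 0.0109
```

```bash
python3 - <<'E'
from h import *
tool(); drop()
E
```

```text
tcp [486.5  12.1 225.8] z [ 0.003  0.    -1.   ] psi 173.0 j [-0.14  0.14 -0.19  1.24  0.   -0.02] F [-3.5  3.4  1.9] gap 10.9 t 53.8
pale [430.6 342. ] 734.5
pale [467.5 293.1] 389.0
0 [467.1 287.8]
0.02 [464.6 291.4]
0.04 [462.1 294.9]
0.06 [459.6 298.3]
0.0827 [457. 302.]
```

Call:
play_rows([
  {"dx": 0, "dy": 0, "dz": 0, "twist": 0, "gripper": 255},
  {"dx": 0, "dy": 0, "dz": 0, "twist": 0, "gripper": 255},
  {"dx": 0, "dy": 0, "dz": 0, "twist": 0, "gripper": 255},
  {"dx": 0, "dy": 0, "dz": 0, "twist": 0, "gripper": 255},
  {"dx": 0, "dy": 0, "dz": 0, "twist": 0, "gripper": 255},
  {"dx": 0, "dy": 0, "dz": 0, "twist": 0, "gripper": 255},
  {"dx": 0, "dy": 0, "dz": 0, "twist": 0, "gripper": 255},
  {"dx": 0, "dy": 0, "dz": 0, "twist": 0, "gripper": 255},
  {"dx": 0, "dy": 0, "dz": 0, "twist": 0, "gripper": 255},
  {"dx": 0, "dy": 0, "dz": 0, "twist": 0, "gripper": 255},
  {"dx": 0, "dy": 0, "dz": 0, "twist": 0, "gripper": 255},
  {"dx": 0, "dy": 0, "dz": 0, "twist": 0, "gripper": 255},
  {"dx": 0, "dy": 0, "dz": 0, "twist": 0, "gripper": 255},
  {"dx": 0, "dy": 0, "dz": 0, "twist": 0, "gripper": 255},
  {"dx": 0, "dy": 0, "dz": 0, "twist": 0, "gripper": 255},
  {"dx": 0, "dy": 0, "dz": 0, "twist": 0, "gripper": 255},
  {"dx": 0, "dy": 0, "dz": 0, "twist": 0, "gripper": 255},
  {"dx": 0, "dy": 0, "dz": 0, "twist": 0, "gripper": 255},
  {"dx": 0, "dy": 0, "dz": 0, "twist": 0, "gripper": 255},
  {"dx": 0, "dy": 0, "dz": 0, "twist": 0, "gripper": 255},
])

```text
clock: 56.35
tcp_pos: [0.4865, 0.0121, 0.2258]
orientation: [0.001, 0.061, 0.998, 0.0]
wrist_force: [-3.5, 4.6, 2.7]
finger_gap: 0.0106
```

```bash
python3 - <<'E'
from h import *
tool(); drop()
E
```

```text
tcp [486.5  12.1 225.8] z [ 0.003  0.    -1.   ] psi 173.0 j [-0.14  0.14 -0.19  1.24  0.   -0.02] F [-3.5  4.6  2.7] gap 10.6 t 56.35
pale [428.9 345.2] 700.0
pale [464.3 297.1] 384.5
0 [467.1 287.8]
0.02 [464.6 291.4]
0.04 [462.1 294.9]
0.06 [459.6 298.3]
0.0827 [457. 302.]
```

Call:
play_rows([
  {"dx": 0, "dy": 0, "dz": 0, "twist": 0, "gripper": 255},
  {"dx": 0, "dy": 0, "dz": 0, "twist": 0, "gripper": 255},
  {"dx": 0, "dy": 0, "dz": 0, "twist": 0, "gripper": 255},
  {"dx": 0, "dy": 0, "dz": 0, "twist": 0, "gripper": 255},
  {"dx": 0, "dy": 0, "dz": 0, "twist": 0, "gripper": 255},
  {"dx": 0, "dy": 0, "dz": 0, "twist": 0, "gripper": 255},
  {"dx": 0, "dy": 0, "dz": 0, "twist": 0, "gripper": 255},
  {"dx": 0, "dy": 0, "dz": 0, "twist": 0, "gripper": 255},
  {"dx": 0, "dy": 0, "dz": 0, "twist": 0, "gripper": 255},
  {"dx": 0, "dy": 0, "dz": 0, "twist": 0, "gripper": 255},
  {"dx": 0, "dy": 0, "dz": 0, "twist": 0, "gripper": 255},
  {"dx": 0, "dy": 0, "dz": 0, "twist": 0, "gripper": 255},
  {"dx": 0, "dy": 0, "dz": 0, "twist": 0, "gripper": 255},
  {"dx": 0, "dy": 0, "dz": 0, "twist": 0, "gripper": 255},
  {"dx": 0, "dy": 0, "dz": 0, "twist": 0, "gripper": 255},
  {"dx": 0, "dy": 0, "dz": 0, "twist": 0, "gripper": 255},
])

```text
clock: 58.4
tcp_pos: [0.4865, 0.0121, 0.2258]
orientation: [0.001, 0.061, 0.998, 0.0]
wrist_force: [-3.5, 3.2, 2.3]
finger_gap: 0.011
```

```bash
python3 - <<'E'
from h import *
tool(); drop()
E
```

```text
tcp [486.5  12.1 225.8] z [ 0.003  0.    -1.   ] psi 172.9 j [-0.14  0.14 -0.19  1.24  0.   -0.02] F [-3.5  3.2  2.3] gap 11.0 t 58.4
pale [428.9 345.2] 700.0
pale [464.4 297. ] 385.0
0 [467.1 287.8]
0.02 [464.6 291.4]
0.04 [462.1 294.9]
0.06 [459.6 298.3]
0.0827 [457. 302.]
```

```bash
python3 - <<'E'
from h import *
s=snap('scene'); M,o=tray_T()
img=cv2.cvtColor(cv2.imread('pics/s5.png'),cv2.COLOR_BGR2HSV)
m=((img[...,1]<60)&(img[...,2]>150)).astype(np.uint8); m[:,:400]=0;m[:,540:]=0;m[:190]=0;m[380:]=0
for q in cv2.findContours(m,cv2.RETR_EXTERNAL,cv2.CHAIN_APPROX_NONE)[0]:
    if cv2.contourArea(q)>80: print('3-stack raised',q[:,0].mean(0).round(1),cv2.contourArea(q))
print(proj(s,o+M@[.06,0,.108]))
t=snap('top','t7.png'); cv2.imwrite('pics/s7.png',cv2.cvtColor(s['color'],cv2.COLOR_RGB2BGR))
# tape top far/near ends: tape blob extent in tray coords assuming descent d, top vs scene
def blob(c,box):
    h=cv2.cvtColor(c['color'],cv2.COLOR_RGB2HSV); m=((h[...,1]<60)&(h[...,2]>150)).astype(np.uint8);k=m*0;k[box[1]:box[3],box[0]:box[2]]=1
    q=max(cv2.findContours(m*k,cv2.RETR_EXTERNAL,cv2.CHAIN_APPROX_NONE)[0],key=cv2.contourArea);return cv2.contourArea(q),q[:,0].astype(float)
at,qt=blob(t,(150,240,190,305)); as_,qs=blob(s,(440,260,500,330))
print(at,qt.mean(0),qt.min(0),qt.max(0),as_,qs.min(0),qs.max(0))
for d in (0.06,.07,.0827):
    print(d,'top',[proj(t,o+M@p-[0,0,d]).round(1).tolist() for p in ([0,0,.144],[.06,0,.144],[.12,0,.144])],'scene',[proj(s,o+M@p-[0,0,d]).round(1).tolist() for p in ([0,0,.144],[.12,0,.144])])
E
```

```text
3-stack raised [434.8 334.1] 820.0
3-stack raised [459.8 297.8] 346.5
[459.77243421 296.51550322]
275.5 [184.22018349 283.95412844] [175. 260.] [189. 303.] 381.5 [440. 274.] [491. 317.]
0.06 top [[181.9, 302.3], [182.6, 281.3], [183.4, 259.9]] scene [[474.0, 287.1], [444.4, 310.3]]
0.07 top [[183.0, 302.1], [183.7, 281.2], [184.5, 260.0]] scene [[472.8, 288.7], [443.3, 311.9]]
0.0827 top [[184.3, 301.8], [185.1, 281.1], [185.9, 260.1]] scene [[471.2, 290.9], [441.9, 313.9]]
```

```bash
python3 - <<'E'
from h import *
s=cv2.imread('pics/s7.png');t=cv2.imread('pics/t7.png')
a=cv2.resize(s[240:375,395:510],None,fx=4,fy=4,interpolation=cv2.INTER_CUBIC);b=cv2.resize(t[235:315,145:225],None,fx=4,fy=4,interpolation=cv2.INTER_CUBIC)
b=cv2.copyMakeBorder(b,0,540-320,0,0,cv2.BORDER_CONSTANT)
cv2.imwrite('pics/l2.png',np.hstack([a,b]));print(a.shape)
M,o=tray_T();cs=snap('scene');ct=snap('top')
for d in (.05,.0827):
  for n,p in [('HL',[.15,.06,0]),('HR',[.15,-.06,0]),('bsL',[0,.06,.144]),('bsR',[0,-.06,.144])]:
    P=o+M@p-[0,0,d]; print(d,n,((proj(cs,P)-[395,240]+.4)*4).round(),((proj(ct,P)-[145,235]+.4)*4+[460,0]).round())
E
```

```text
(540, 460, 3)
0.05 HL [144. 497.] [594.   4.]
0.05 HR [  4. 347.] [757.  21.]
0.05 bsL [401. 256.] [517. 263.]
0.05 bsR [248. 113.] [692. 281.]
0.0827 HL [132. 512.] [608.   8.]
0.0827 HR [ -4. 365.] [766.  24.]
0.0827 bsL [382. 277.] [533. 260.]
0.0827 bsR [234. 136.] [705. 278.]
```

View pics/l2.png

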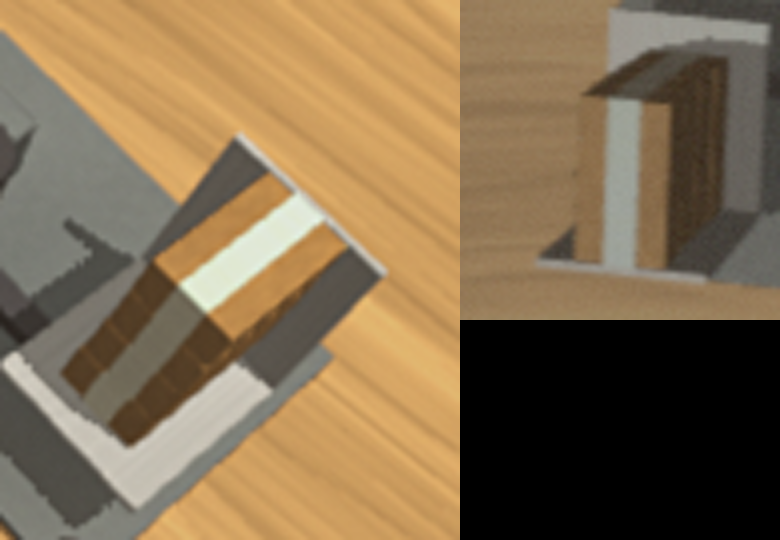

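Observed tray corners (134,510), (385,272) and (237,134) match the 82.7 mm prediction, so the lift is down. I lower the pawl back along the arc and let go.

Call:
play_rows([
  {"dx": -4, "dy": 1, "dz": -5.5, "twist": 0, "gripper": 255},
  {"dx": -8, "dy": 1, "dz": -11.5, "twist": 0, "gripper": 255},
  {"dx": -11, "dy": 2, "dz": -17.5, "twist": 0, "gripper": 255},
  {"dx": -14, "dy": 2, "dz": -24, "twist": 0, "gripper": 255},
  {"dx": -17, "dy": 2, "dz": -30, "twist": 0, "gripper": 255},
  {"dx": -20, "dy": 3, "dz": -36, "twist": 0, "gripper": 255},
  {"dx": -22, "dy": 3, "dz": -41, "twist": 0, "gripper": 255},
  {"dx": -22, "dy": 3, "dz": -42, "twist": 0, "gripper": 255},
  {"dx": -22, "dy": 3, "dz": -42, "twist": 0, "gripper": 255},
])

```text
clock: 59.78
tcp_pos: [0.4659, 0.0147, 0.1851]
orientation: [0.003, 0.062, 0.998, 0.0]
wrist_force: [-1.2, 2.3, 9.7]
finger_gap: 0.011
```

Call:
play_rows([
  {"dx": 0, "dy": 0, "dz": 0, "twist": 0, "gripper": 150},
  {"dx": 0, "dy": 0, "dz": 0, "twist": 0, "gripper": 100},
  {"dx": 0, "dy": 0, "dz": 0, "twist": 0, "gripper": 60},
  {"dx": 0, "dy": 0, "dz": 0, "twist": 0, "gripper": 60},
  {"dx": 0, "dy": 0, "dz": 0, "twist": 0, "gripper": 60},
  {"dx": 0, "dy": 0, "dz": 30, "twist": 0, "gripper": 60},
  {"dx": 0, "dy": 0, "dz": 80, "twist": 0, "gripper": 60},
  {"dx": 0, "dy": 0, "dz": 130, "twist": 0, "gripper": 60},
  {"dx": -10, "dy": -40, "dz": 150, "twist": 0, "gripper": 60},
  {"dx": -20, "dy": -80, "dz": 150, "twist": 0, "gripper": 60},
  {"dx": -30, "dy": -120, "dz": 150, "twist": 0, "gripper": 60},
  {"dx": -30, "dy": -150, "dz": 150, "twist": 0, "gripper": 60},
  {"dx": -30, "dy": -150, "dz": 150, "twist": 0, "gripper": 60},
])

```text
clock: 61.4
tcp_pos: [0.4344, -0.1367, 0.3336]
orientation: [0.001, 0.063, 0.998, 0.0]
wrist_force: [0.2, -0.5, -0.5]
finger_gap: 0.0651
```

```bash
python3 - <<'E'
from h import *
t=snap('top');s=snap('scene');tool()
a=cv2.resize(t['color'][225:315,190:310],(480,360),interpolation=cv2.INTER_CUBIC);b=cv2.resize(s['color'][205:325,325:445],(360,360),interpolation=cv2.INTER_CUBIC)
cv2.imwrite('pics/l3.png',cv2.cvtColor(cv2.resize(np.hstack([a,b]),None,fx=.95,fy=.95),cv2.COLOR_RGB2BGR))
for th in (0,.05,.1,.2):
    al=np.arctan2(42+13,133)+th; r=np.hypot(133,55)/1e3; X=lw(.083-r*np.cos(al),-.1405,.162+r*np.sin(al))
    print(th,'tab top crop px',((proj(t,X)-[190,225]+.4)*3.8).round(),((proj(s,X)-[325,205]+.4)*2.85+[456,0]).round())
for ph in (0,.2,.4): # pin top
    X=lw(.055-.058*np.sin(ph),-.058*np.cos(ph),.246); print('pin',ph,X.round(3),((proj(t,X)-[190,225]+.4)*3.8).round(),((proj(s,X)-[325,205]+.4)*2.85+[456,0]).round())
E
```

```text
tcp [ 434.4 -134.9  333.7] z [ 0.002  0.001 -1.   ] psi 172.9 j [-0.48  0.07 -0.01  1.49  0.   -0.36] F [0.5 0.8 0.6] gap 65.6 t 61.5
0 tab top crop px [362. 254.] [609.  35.]
0.05 tab top crop px [362. 250.] [608.  32.]
0.1 tab top crop px [361. 246.] [606.  30.]
0.2 tab top crop px [361. 236.] [602.  27.]
pin 0 [0.579 0.084 0.246] [256.  91.] [588. 149.]
pin 0.2 [0.568 0.087 0.246] [252. 108.] [600. 142.]
pin 0.4 [0.557 0.091 0.246] [246. 123.] [612. 137.]
```

View pics/l3.png

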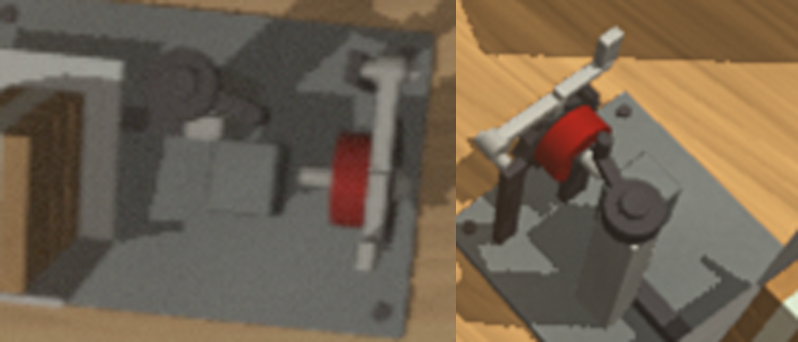

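The pawl tab top is at (366,255) and (609,36), which matches angle 0, so the pawl is down. The collar pin is near (602,138) in the scene crop, roughly 0.2 to 0.5 rad. I hover above it with the jaws tangential for a precise wrist view.

Call:
play_rows([
  {"dx": 10, "dy": 15, "dz": 0, "twist": 8, "gripper": 0},
  {"dx": 26, "dy": 45, "dz": 0, "twist": 17, "gripper": 0},
  {"dx": 44, "dy": 75, "dz": 0, "twist": 26, "gripper": 0},
  {"dx": 62, "dy": 105, "dz": 0, "twist": 35, "gripper": 0},
  {"dx": 80, "dy": 136, "dz": 0, "twist": 44, "gripper": 0},
  {"dx": 98, "dy": 167, "dz": 0, "twist": 53, "gripper": 0},
  {"dx": 116, "dy": 197, "dz": -10, "twist": 62, "gripper": 0},
  {"dx": 131, "dy": 223, "dz": -20, "twist": 70, "gripper": 0},
  {"dx": 131, "dy": 223, "dz": -33, "twist": 72, "gripper": 0},
  {"dx": 131, "dy": 223, "dz": -33, "twist": 72, "gripper": 0},
])

```text
clock: 62.75
tcp_pos: [0.5643, 0.0887, 0.2995]
orientation: [-0.0, -0.537, 0.844, 0.002]
wrist_force: [-0.5, 0.2, 0.2]
finger_gap: 0.0852
```

```bash
python3 - <<'E'
from h import *
tool()
c=snap('wrist','w8.png')
im=c['color'].copy()
for ph in (.2,.4,.6):
    X=lw(.055-.058*np.sin(ph),-.058*np.cos(ph),.246); p=proj(c,X);print(ph,X.round(3),p.round()); cv2.circle(im,tuple(int(v) for v in p.round()),3,(255,0,0),1)
p=proj(c,lw(.055,0,.246));print('axis',p); cv2.circle(im,tuple(int(v) for v in p.round()),3,(0,255,0),1)
cv2.imwrite('pics/w8a.png',cv2.cvtColor(im,cv2.COLOR_RGB2BGR))
E
```

```text
tcp [564.3  88.7 299.5] z [-0.002  0.002 -1.   ] psi -115.0 j [ 0.01  0.3   0.19  1.47  0.   -1.12] F [-0.5  0.2  0.2] gap 85.2 t 62.75
0.2 [0.568 0.087 0.246] [312. 267.]
0.4 [0.557 0.091 0.246] [336. 267.]
0.6 [0.548 0.098 0.246] [358. 271.]
axis [324.81729826 365.44036281]
```

View pics/w8a.png

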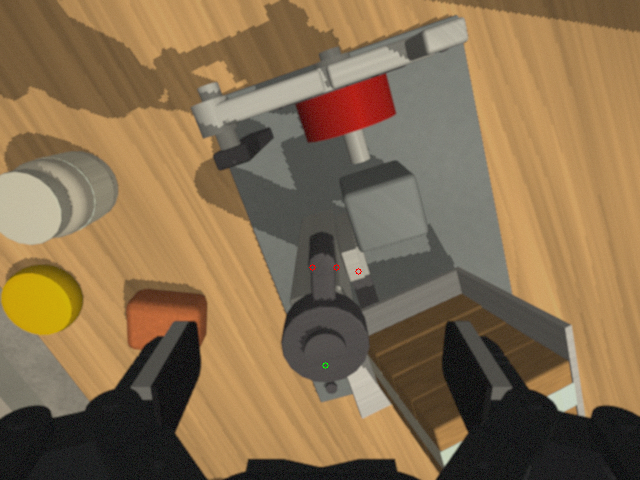

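The pin top is at about (323,268) in the wrist view, between the 0.2 and 0.4 marks, so the collar is at about 0.29 rad. The TCP is directly above it. I descend and pinch.

Call:
play_rows([
  {"dx": -1, "dy": 0, "dz": -25, "twist": 0, "gripper": 0},
  {"dx": -1, "dy": 0, "dz": -50, "twist": 0, "gripper": 0},
  {"dx": -1, "dy": 0, "dz": -70, "twist": 0, "gripper": 0},
  {"dx": -1, "dy": 0, "dz": -80, "twist": 0, "gripper": 0},
  {"dx": -1, "dy": 0, "dz": -80, "twist": 0, "gripper": 0},
  {"dx": -1, "dy": 0, "dz": -80, "twist": 0, "gripper": 255},
  {"dx": -1, "dy": 0, "dz": -80, "twist": 0, "gripper": 255},
  {"dx": -1, "dy": 0, "dz": -80, "twist": 0, "gripper": 255},
  {"dx": -1, "dy": 0, "dz": -80, "twist": 0, "gripper": 255},
  {"dx": -1, "dy": 0, "dz": -80, "twist": 0, "gripper": 255},
  {"dx": -1, "dy": 0, "dz": -80, "twist": 0, "gripper": 255},
  {"dx": -1, "dy": 0, "dz": -80, "twist": 0, "gripper": 255},
  {"dx": -1, "dy": 0, "dz": -80, "twist": 0, "gripper": 255},
], force=40)

```text
clock: 64.42
tcp_pos: [0.5645, 0.0881, 0.2211]
orientation: [0.001, -0.537, 0.844, 0.001]
wrist_force: [-2.3, -0.7, 5.4]
finger_gap: 0.0125
```

```bash
python3 - <<'E'
from h import *
tool()
p=env.get_state()['tcp_pos']; l=RL.T@(p[:2]-TL)-[.055,0]; ph=np.arctan2(-l[0],-l[1]); print('phi',ph,'r',np.hypot(*l))
r=.058
for f in np.arange(ph,1.36,.1).tolist()+[1.31,1.34]:
    X=lw(.055-r*np.sin(f),-r*np.cos(f),.22); X0=lw(.055-r*np.sin(ph),-r*np.cos(ph),.22)
    print(round(f,2),((X-X0)*1000).round(1)[:2],round(-np.degrees(f-ph),1))
E
```

```text
tcp [564.5  88.1 221.1] z [ 0.001  0.003 -1.   ] psi -115.1 j [ 0.01  0.31  0.01  1.28  0.   -1.12] F [-2.3 -0.7  5.4] gap 12.5 t 64.425
phi 0.26403129607273407 r 0.057802781795842834
0.26 [0. 0.] -0.0
0.36 [-5.2  2.5] -5.7
0.46 [-10.2   5.5] -11.5
0.56 [-14.9   8.9] -17.2
0.66 [-19.1  12.8] -22.9
0.76 [-23.   17.2] -28.6
0.86 [-26.4  21.8] -34.4
0.96 [-29.4  26.8] -40.1
1.06 [-31.8  32.1] -45.8
1.16 [-33.7  37.6] -51.6
1.26 [-35.   43.2] -57.3
1.31 [-35.4  45.9] -59.9
1.34 [-35.6  47.6] -61.6
```

Call:
play_rows([
  {"dx": -5, "dy": 2.5, "dz": 0, "twist": -6, "gripper": 255},
  {"dx": -10, "dy": 5.5, "dz": 0, "twist": -11.5, "gripper": 255},
  {"dx": -15, "dy": 9, "dz": 0, "twist": -17, "gripper": 255},
  {"dx": -19, "dy": 13, "dz": 0, "twist": -23, "gripper": 255},
  {"dx": -23, "dy": 17, "dz": 0, "twist": -28.5, "gripper": 255},
  {"dx": -26.5, "dy": 22, "dz": 0, "twist": -34.5, "gripper": 255},
  {"dx": -29.5, "dy": 27, "dz": 0, "twist": -40, "gripper": 255},
  {"dx": -32, "dy": 32, "dz": 0, "twist": -46, "gripper": 255},
  {"dx": -33.5, "dy": 37.5, "dz": 0, "twist": -51.5, "gripper": 255},
  {"dx": -35, "dy": 43, "dz": 0, "twist": -57.5, "gripper": 255},
  {"dx": -35, "dy": 43, "dz": 0, "twist": -57.5, "gripper": 255},
], force=50)

```text
clock: 65.8
tcp_pos: [0.5298, 0.1311, 0.2211]
orientation: [0.002, -0.066, 0.998, 0.0]
wrist_force: [-1.6, 0.6, 4.8]
finger_gap: 0.0119
```

```bash
cat >> h.py <<'E'
def phi():
    p=env.get_state()['tcp_pos']; l=RL.T@(p[:2]-TL)-[.055,0]; print('phi',np.arctan2(-l[0],-l[1]).round(3),'r',np.hypot(*l).round(4)); tool()
E
python3 -c "
from h import *
phi()"
```

```text
phi 1.263 r 0.0576
tcp [529.8 131.1 221.1] z [ 0.004  0.001 -1.   ] psi -172.5 j [ 0.1   0.26 -0.06  1.25  0.   -0.04] F [-1.6  0.6  4.8] gap 11.9 t 65.8
```

Call:
play_rows([
  {"dx": -0.3, "dy": 2, "dz": 0, "twist": -2, "gripper": 255},
  {"dx": -0.5, "dy": 4, "dz": 0, "twist": -3, "gripper": 255},
  {"dx": -0.7, "dy": 6, "dz": 0, "twist": -4, "gripper": 255},
  {"dx": -0.7, "dy": 6, "dz": 0, "twist": -4, "gripper": 255},
])

```text
clock: 66.3
tcp_pos: [0.5292, 0.1359, 0.2211]
orientation: [0.002, -0.03, 1.0, -0.001]
wrist_force: [-0.8, -4.6, 5.1]
finger_gap: 0.0122
```

```bash
python3 -c "
from h import *
phi()"
```

```text
phi 1.346 r 0.0576
tcp [529.2 135.9 221.1] z [ 0.004 -0.001 -1.   ] psi -176.5 j [ 0.11  0.26 -0.05  1.26 -0.    0.04] F [-0.8 -4.6  5.1] gap 12.2 t 66.3
```

Call:
play_rows([
  {"dx": 0, "dy": 2, "dz": 0, "twist": 0, "gripper": 255},
  {"dx": 0, "dy": 4, "dz": 0, "twist": 0, "gripper": 255},
  {"dx": 0, "dy": 4, "dz": 0, "twist": 0, "gripper": 255},
])

```text
clock: 66.68
tcp_pos: [0.5285, 0.1397, 0.2211]
orientation: [0.001, -0.03, 1.0, -0.001]
wrist_force: [-2.7, -4.8, 7.5]
finger_gap: 0.0123
```

```bash
python3 -c "
from h import *
phi()"
```

```text
phi 1.412 r 0.058
tcp [528.5 139.7 221.1] z [ 0.002 -0.002 -1.   ] psi -176.5 j [ 0.11  0.26 -0.05  1.26 -0.    0.05] F [-2.7 -4.8  7.5] gap 12.3 t 66.675
```

Call:
play_rows([
  {"dx": 0, "dy": 2, "dz": 0, "twist": -1, "gripper": 255},
  {"dx": 0, "dy": 4, "dz": 0, "twist": -2, "gripper": 255},
  {"dx": 0, "dy": 4, "dz": 0, "twist": -2, "gripper": 255},
  {"dx": 0, "dy": 4, "dz": 0, "twist": -2, "gripper": 255},
])

```text
clock: 67.18
tcp_pos: [0.5286, 0.1432, 0.2211]
orientation: [0.001, -0.013, 1.0, -0.001]
wrist_force: [-2.7, -6.8, 7.2]
finger_gap: 0.0125
```

```bash
python3 -c "
from h import *
phi()
c=snap('scene','s9.png');t=snap('top','t9.png')"
```

```text
phi 1.473 r 0.058
tcp [528.6 143.2 221.1] z [ 0.002 -0.003 -1.   ] psi -178.6 j [ 0.12  0.26 -0.05  1.26 -0.    0.09] F [-2.7 -6.8  7.2] gap 12.5 t 67.175
```

Call:
play_rows([
  {"dx": 0, "dy": 0, "dz": 0, "twist": 0, "gripper": 150},
  {"dx": 0, "dy": 0, "dz": 0, "twist": 0, "gripper": 80},
  {"dx": 0, "dy": 0, "dz": 0, "twist": 0, "gripper": 0},
  {"dx": 0, "dy": 0, "dz": 0, "twist": 0, "gripper": 0},
  {"dx": 0, "dy": 0, "dz": 20, "twist": 0, "gripper": 0},
  {"dx": 0, "dy": 0, "dz": 60, "twist": 0, "gripper": 0},
  {"dx": 0, "dy": 0, "dz": 110, "twist": 0, "gripper": 0},
  {"dx": -20, "dy": -40, "dz": 120, "twist": 0, "gripper": 0},
  {"dx": -40, "dy": -85, "dz": 120, "twist": 0, "gripper": 0},
  {"dx": -60, "dy": -130, "dz": 120, "twist": 0, "gripper": 0},
  {"dx": -75, "dy": -175, "dz": 120, "twist": 0, "gripper": 0},
  {"dx": -90, "dy": -220, "dz": 120, "twist": 0, "gripper": 0},
  {"dx": -90, "dy": -260, "dz": 120, "twist": 0, "gripper": 0},
  {"dx": -90, "dy": -290, "dz": 120, "twist": 0, "gripper": 0},
])

```text
clock: 69.03
tcp_pos: [0.4386, -0.1466, 0.341]
orientation: [0.002, -0.012, 1.0, 0.0]
wrist_force: [-0.1, 0.2, -1.1]
finger_gap: 0.0856
```

```bash
python3 - <<'E'
from h import *
tool()
t=snap('top','t10.png');s=snap('scene','s10.png')
g=cv2.cvtColor(t['color'],cv2.COLOR_RGB2GRAY)
print('axis px',proj(t,lw(.055,0,.235)).round(1),[(f,proj(t,lw(.055-.058*np.sin(f),-.058*np.cos(f),.246)).round(1).tolist()) for f in (.29,1.2,1.31,1.45)])
print('     '+' '.join('%3d'%u for u in range(224,262)))
for v in range(236,274): print(v,' '.join('%3d'%x for x in g[v,224:262]))
print('scene axis',proj(s,lw(.055,0,.235)).round(1),[(f,proj(s,lw(.055-.058*np.sin(f),-.058*np.cos(f),.246)).round(1).tolist()) for f in (.29,1.2,1.31,1.45)])
E
```

```text
tcp [ 438.6 -146.6  341. ] z [ 0.003  0.    -1.   ] psi -178.6 j [-0.5   0.08  0.02  1.51  0.   -0.52] F [-0.1  0.2 -1.1] gap 85.6 t 69.025
axis px [235.8 246.6] [(0.29, [255.3, 254.8]), (1.2, [240.6, 267.7]), (1.31, [238.2, 268.2]), (1.45, [235.2, 268.5])]
     224 225 226 227 228 229 230 231 232 233 234 235 236 237 238 239 240 241 242 243 244 245 246 247 248 249 250 251 252 253 254 255 256 257 258 259 260 261
236  67  68  72  71  68  71  72  68  78  92  98  97  93  91  97  96  97  97  97  97  94  98  95  97  93  95  96  97  97  97  82  72  65  69  68  69  68  66
237  65  64  70  65  65  63  64  68  83  91  92  85  76  78  80  85  89  91  92  98  96  94  97  94  96  97  97  95  96  83  71  71  67  67  65  64  69  68
238  64  66  66  67  65  67  68  67  81  81  77  72  68  66  68  71  68  67  76  87  91  97  95  97  96  97  97  94  84  70  66  68  68  67  70  66  65  68
239  70  67  64  66  68  65  64  62  67  69  65  69  63  67  65  66  69  67  66  64  75  88  94  98  96  97  92  82  71  69  68  66  68  68  67  64  71  66
240  66  65  61  67  68  66  64  62  65  67  67  65  62  67  
[... 4663 characters left out ...]
 79  77  69  60  48  60  74  92  97  97  91  89 102 100 106 104 103 105 102 104 103 104 103 102 105 103 103  95
271  67  68  68  65  68  68  69  86  97  98  90  87  78  72  68  82  94  95  97  98  90  93  96 104 102 103 101 105 104 104 103 102 106 104 104 103 105  92
272  67  66  67  66  65  67  69  88  97  95  98  98  96  94  97  96  98  97 100  97  93  96 102 103 103 104 105 102 102 106 103 103 103 106 101 102 103  91
273  68  65  67  65  68  67  66  88  95 100 103 101 101 100  97 102 100  99  96  98  91  95 101 105 104 104 107 104 105 104 106 106 106 102 104 102 103  92
scene axis [387.4 276.2] [(0.29, [376.9, 253.5]), (1.2, [398.6, 254.9]), (1.31, [401.1, 256.2]), (1.45, [403.9, 258.2])]
```

The picture limit is reached, so I go on with numbers. The pin is at my φ≈1.45–1.47 and still moved freely, with no stop felt. It started at φ≈0.26–0.29, so the joint's zero is probably about 0.26 on my scale, and locked (pin straight at the robot) would then be near 1.57. I regrip and push until a real stop shows.

Call:
play_rows([
  {"dx": 0, "dy": 30, "dz": 0, "twist": 0, "gripper": 0},
  {"dx": 15, "dy": 75, "dz": 0, "twist": 0, "gripper": 0},
  {"dx": 30, "dy": 120, "dz": 0, "twist": 0, "gripper": 0},
  {"dx": 50, "dy": 165, "dz": 0, "twist": 0, "gripper": 0},
  {"dx": 65, "dy": 210, "dz": 0, "twist": 0, "gripper": 0},
  {"dx": 80, "dy": 255, "dz": 0, "twist": 0, "gripper": 0},
  {"dx": 90, "dy": 290, "dz": 0, "twist": 0, "gripper": 0},
  {"dx": 90, "dy": 290, "dz": 0, "twist": 0, "gripper": 0},
  {"dx": 90, "dy": 290, "dz": -50, "twist": 0, "gripper": 0},
  {"dx": 90, "dy": 290, "dz": -95, "twist": 0, "gripper": 0},
  {"dx": 90, "dy": 290, "dz": -120, "twist": 0, "gripper": 0},
  {"dx": 90, "dy": 290, "dz": -120, "twist": 0, "gripper": 0},
  {"dx": 90, "dy": 290, "dz": -120, "twist": 0, "gripper": 255},
  {"dx": 90, "dy": 290, "dz": -120, "twist": 0, "gripper": 255},
  {"dx": 90, "dy": 290, "dz": -120, "twist": 0, "gripper": 255},
  {"dx": 90, "dy": 290, "dz": -120, "twist": 0, "gripper": 255},
  {"dx": 90, "dy": 290, "dz": -120, "twist": 0, "gripper": 255},
  {"dx": 90, "dy": 290, "dz": -120, "twist": 0, "gripper": 255},
  {"dx": 90, "dy": 290, "dz": -120, "twist": 0, "gripper": 255},
  {"dx": 90, "dy": 290, "dz": -120, "twist": 0, "gripper": 255},
], force=50)

```text
clock: 71.62
tcp_pos: [0.5292, 0.1448, 0.2216]
orientation: [0.002, -0.013, 1.0, 0.0]
wrist_force: [-1.6, -0.8, 5.1]
finger_gap: 0.0122
```

Call:
play_rows([
  {"dx": 0, "dy": 1.5, "dz": 0, "twist": -1.5, "gripper": 255},
  {"dx": 0, "dy": 3, "dz": 0, "twist": -3, "gripper": 255},
  {"dx": 0.3, "dy": 4.5, "dz": 0, "twist": -4.5, "gripper": 255},
  {"dx": 0.4, "dy": 5.5, "dz": 0, "twist": -5.5, "gripper": 255},
  {"dx": 0.4, "dy": 5.5, "dz": 0, "twist": -5.5, "gripper": 255},
])

```text
clock: 72.25
tcp_pos: [0.5295, 0.1481, 0.2215]
orientation: [0.002, 0.036, 0.999, -0.002]
wrist_force: [-1.5, -10.3, 8.2]
finger_gap: 0.0119
```

```bash
python3 -c "
from h import *
phi()"
```

```text
phi 1.559 r 0.0574
tcp [529.5 148.1 221.5] z [ 0.004 -0.005 -1.   ] psi 175.9 j [ 0.13  0.26 -0.04  1.26 -0.01  0.2 ] F [ -1.5 -10.3   8.2] gap 11.9 t 72.25
```

Call:
play_rows([
  {"dx": 0.2, "dy": 2, "dz": 0, "twist": -1, "gripper": 255},
  {"dx": 0.5, "dy": 4, "dz": 0, "twist": -2, "gripper": 255},
  {"dx": 0.5, "dy": 4, "dz": 0, "twist": -2, "gripper": 255},
  {"dx": 0.5, "dy": 4, "dz": 0, "twist": -2, "gripper": 255},
])

```text
clock: 72.75
tcp_pos: [0.5299, 0.1482, 0.2215]
orientation: [0.002, 0.055, 0.998, -0.006]
wrist_force: [-2.0, -22.3, 8.1]
finger_gap: 0.0122
```

```bash
python3 -c "
from h import *
phi()"
```

```text
phi 1.562 r 0.057
tcp [529.9 148.2 221.5] z [ 0.003 -0.013 -1.   ] psi 173.7 j [ 0.13  0.27 -0.04  1.26 -0.01  0.24] F [ -2.  -22.3   8.1] gap 12.2 t 72.75
```

A hard stop: 22 N with no further motion at φ=1.562, pin straight towards the robot. I release and retreat clear.

Call:
play_rows([
  {"dx": 0, "dy": -2, "dz": 0, "twist": 0, "gripper": 150},
  {"dx": 0, "dy": -3, "dz": 0, "twist": 0, "gripper": 80},
  {"dx": 0, "dy": -3, "dz": 0, "twist": 0, "gripper": 0},
  {"dx": 0, "dy": -3, "dz": 0, "twist": 0, "gripper": 0},
  {"dx": 0, "dy": -3, "dz": 20, "twist": 0, "gripper": 0},
  {"dx": 0, "dy": -3, "dz": 60, "twist": 0, "gripper": 0},
  {"dx": 0, "dy": -3, "dz": 110, "twist": 0, "gripper": 0},
  {"dx": -20, "dy": -40, "dz": 120, "twist": 0, "gripper": 0},
  {"dx": -40, "dy": -85, "dz": 120, "twist": 0, "gripper": 0},
  {"dx": -60, "dy": -130, "dz": 120, "twist": 0, "gripper": 0},
  {"dx": -75, "dy": -175, "dz": 120, "twist": 0, "gripper": 0},
  {"dx": -90, "dy": -220, "dz": 120, "twist": 0, "gripper": 0},
  {"dx": -90, "dy": -260, "dz": 120, "twist": 0, "gripper": 0},
  {"dx": -90, "dy": -290, "dz": 120, "twist": 0, "gripper": 0},
])

```text
clock: 74.5
tcp_pos: [0.4395, -0.1368, 0.341]
orientation: [0.002, 0.053, 0.999, 0.0]
wrist_force: [-0.4, 0.5, -0.5]
finger_gap: 0.0851
```

```bash
python3 - <<'E'
from h import *
tool()
t=snap('top','t11.png');s=snap('scene','s11.png')
g=cv2.cvtColor(t['color'],cv2.COLOR_RGB2GRAY)
print('pin pred',[(f,proj(t,lw(.055-.058*np.sin(f),-.058*np.cos(f),.246)).round(1).tolist()) for f in (1.31,1.45,1.57)])
for v in range(262,274): print(v,' '.join('%3d'%x for x in g[v,224:248]))
drop()
# pile and pawl unchanged? compare with earlier frames
for a,b,box,n in [('t10.png',t,(275,225,305,305),'pawl top'),('t7.png',t,(150,230,215,310),'pile top'),('s7.png',s,(410,250,500,370),'pile scene')]:
    p=cv2.imread('pics/'+a);q=cv2.cvtColor(b['color'],cv2.COLOR_RGB2BGR);x0,y0,x1,y1=box
    print(n,'mean diff',cv2.absdiff(p,q)[y0:y1,x0:x1].mean().round(2))
E
```

```text
tcp [ 439.5 -136.8  341. ] z [ 0.003  0.    -1.   ] psi 173.9 j [-0.48  0.08  0.02  1.51  0.   -0.37] F [-0.4  0.5 -0.5] gap 85.1 t 74.5
pin pred [(1.31, [238.2, 268.2]), (1.45, [235.2, 268.5]), (1.57, [232.5, 268.4])]
262  65  68  68  70  68  62  65  66  64  72  73  70  68  68  63  72  91  99 101 105 102  95  96  93
263  66  66  65  69  65  63  67  69  66  70  74  71  69  64  57  73  93  95  97  96  98  93  92  99
264  67  67  66  67  66  67  67  66  65  72  70  69  66  59  51  70  93  98  98  97  95  89  91  98
265  64  66  66  67  66  65  69  66  65  72  71  70  60  55  51  80  96  96 100  99  95  89  92 100
266  67  67  70  67  69  67  68  69  63  61  59  52  48  44  49  79  94  97  97 100  98  93  93  97
267  68  67  62  67  66  67  68  67  67  64  63  53  46  45  47  78  94  97  95  98  96  92  96 100
268  67  66  70  67  65  66  70  67  66  66  64  64  47  39  50  82  97  99  98  98 100  94  99 100
269  67  63  69  66  67  68  68  66  70  73  66  63  53  40  55  86  96  98  96  99  97  97 101 104
270  67  69  70  68  67  69  70  77  77  78  71  64  51  48  71  88  97 100  98  97  91  91 100 103
271  70  71  67  71  66  68  71  86  86  81  75  73  69  84  91  99  98  98  98  96  92  93  98 105
272  68  62  65  68  64  67  67  89  97  94  97  93  95  97  97  95 101  99  98  97  94  96 103 103
273  70  65  68  65  65  68  67  89  99  98 102 100 101  98  99  99  95  98  97  96  94  95 105 103
pale [428.9 345.2] 699.0
pale [464.3 297. ] 381.5
0 [467.1 287.8]
0.02 [464.6 291.4]
0.04 [462.1 294.9]
0.06 [459.6 298.3]
0.0827 [457. 302.]
pawl top mean diff 2.22
pile top mean diff 2.11
pile scene mean diff 1.58
```

```bash
python3 -c "
from h import *
print(env.hand_in())"
```

```text
the job is handed in; nothing more can be done
None
```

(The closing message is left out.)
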